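# Pack the finish-sample tray

## Robot

A 6-joint arm with a two-finger parallel gripper is mounted at the origin on the work surface; the furniture and walls round the work are solid. World frame = base frame: x ahead of the robot, y to its left, z up, the work surface at z = 0. Lengths are in m, angles in rad, forces in N, time in s.
With the tool pointing down it reaches from about 0.35 to 0.975 m from the base axis. Payload 4.9 kg.
Tool frame: the origin (TCP) lies between the finger pads; the fingertips stand 22 mm ahead of it and the grasp point (between the pads) lies 3 mm ahead of it; z points along the fingers, y is the line along which they close (so a half turn about z gives the same grasp; the last joint's range is limited). The gripper opens to 85 mm and grips with 20 to 120 N. Pads are 22 mm wide; open, the fingers measure 114 mm over their backs; the gripper's body (76 mm by 85 mm) begins 54 mm behind the grasp point. The pads swing forward as they close: fully open they stand 13 mm farther back than shut.
Start: joints at [-1.341, 0.053, 1.613, -0, 1.476, -0.119], TCP at [0.214, -0.587, 0.253] pointing down, gripper open.
Joint ranges: [-3.01, 3.01], [-1.01, 2.22], [0.06, 2.58], [-1.02, 4.17], [0.09, 2.62], [-3.14, 3.14]. Speed limits (rad/s): [2.57, 2.57, 3.14, 3.14, 3.14, 3.14].

## Interface

Orientations are given as a unit quaternion [w, x, y, z].
In Python, from plant import state, grab_frame, get_calibration, job_done, recognise, regions_of gives the robot as it stands.
- The arm moves only by the tool apply_moves, never from a script. Its argument "targets" is a list of rows, each an object with "translation": the shift along the tool's x, y, z normalised to -1 to 1, where 1 is 100 mm, a list of three; "twist": the turn about the tool's z normalised to -1 to 1, where 1 is 0.1 rad; "hand": the opening, from 0 (shut) to 1 (fully open). A call has 1 to 8 rows; each row shifts and turns the commanded pose from where the row before left it, along the tool's axes as they then stand; what a row does not reach is not made up. A row lasts 1/10 s, in which the tool goes at most 50 mm and 8.59 degrees, less where a joint would pass 70% of its speed; a pose out of reach is approached as far as the arm can. A call with a number of a shift or a turn outside -1 to 1 is refused whole. A call with a gripper value outside its range is refused whole. The fingers move at their own pace and stop on an object; the grip force is fixed at half the most. Time passes only in rows, so rows that do not move let the fingers close. It gives the time, the measured TCP pose, the force, the opening and the grip force at its end, in the units of the state.
- state(): the state, without advancing time (a new reading comes with each control period).
- grab_frame(name): name is "scene" or "top"; returns the picture (384x512x3 uint8, red, green, blue); there is no depth.
- get_calibration(name): a dict with "camera_matrix" (3x3 intrinsics, pixels), "pose" (4x4, takes a point from camera to world coordinates). Camera axes: x right, y up, looking along -z (the intrinsics and any distortion apply to the point x, -y, -z); pixel columns grow to the right and rows downward; lengths in m; the calibration is good to about 2 mm. A picture is of the moment at which its call begins. get_calibration takes no time and is no camera call.
- job_done(): hands the job in; it is judged then, once.
Trained networks look in the newest picture that a camera, given by its name, has taken for a name from the list of things; names that differ only in an ending like _2 or _b are one class to them, and where a whole thing is asked for, a point or a joint stands for the part that bears it (a point fixed in the world has none). Each returns a list of dicts, best first, with "score" (0 to 1); they miss things now and then, are a little off and sometimes report something else, mostly with a low value. They report only what shows in the picture. A call takes as long as a camera call.
- recognise(camera, query): "point" ([x, y, z] in m, in world coordinates, good to about 4 mm: the middle of the surface that is visible of it).
- regions_of(camera, query): "pixels" (384x512 bool, what is visible of it).
The state is a dict: "time": time; "joint_pos": joint angles; "joint_vel": joint speeds; "joint_efforts": joint torques, N m; "tool_pos": TCP position; "tool_rot": TCP orientation; "contact_force": force on the tool from outside, world axes, zero at the start; "ft_torque": the same for the moment, N m; "gripper_width": opening from 0.0 (shut) to 1.0 (fully open); "grasp_force": force on a finger pad.
Only numpy, scipy, OpenCV 4.12 (cv2) and the standard library are available. Lean on these libraries where they do the work, as an engineer would, in place of code of your own. Each camera call takes 0.05 s, during which the arm holds its last target. There are 200 camera calls.

## Task

Pack the sample tray for the client: clear the sanding block off the tile bed into its own pocket and draw the follower back; then shingle all the sample tiles that are out along the raised bed from lightest to darkest (white, yellow, orange, blue, black), painted face up with the bare end away from the head fence, the first on the sloped rest up to the fence and each next one lying on the one before so that about 40 mm of that one stays showing. Put the scraper fully home in its cutout, and slide the follower gently up to the last tile so that it just touches or stands within a few millimetres of it, without shoving the row together. Leave the other things on the table where they are.

Things in the scene. Friction and masses are not known exactly. Their poses are not given: they have to be found in the camera images.
- tray: fixed open wooden sample tray, 336 x 226 mm. Origin: centre of its underside, on the table. x along the tile row, from the head fence to the free end; y from the black tool insert to the tile bed; z up. Base top at z = 12 mm, rim 20 mm. The insert (top z = 24 mm) covers y = -105 to -3 mm, with the scraper's cutout centred at x = +90, y = -55 mm and the sanding block's pocket at x = -90, y = -55 mm.
- bed_mid (a point): middle of the tile bed's top, 147 mm along x from row_start; axes as the tray's. The bed is a raised light wood rail, 40 mm wide, 310 mm long in x, top 28 mm above the table, centre line at the tray's y = +53 mm. Tiles overhang it 9 mm on either side, so fingers can hold them by their long sides; nothing within 30 mm of the bed is higher than 24 mm.
- row_start (a point): point on the bed's centre line and top at the inner face of the head fence (18 mm above the bed); axes as the tray's. A sloped rest falls from 15 mm above the bed at the fence to 8 mm at 35 mm. The first tile on it slopes down along +x at 0.2 rad, its far edge on the bed, its centre 39 mm along x and 12 mm up; each next one, 40 mm on, lies flat on the one before at the same slope and height.
- follower (a joint): sliding follower on the tile bed, m: 0 = its face 30 mm from the head fence, grows as it moves away from the fence along the tray's x, up to 0.232. Stiff slide, about 1.5 N to move, stays where it is left.
- follower_face (a point): centre of the follower's cork face, which looks towards the head fence, 10 mm above the bed; the foot is 48 mm wide, 20 mm long (behind the face) and 16 mm high.
- follower_grip (a point): middle of the follower's upright dark wood grip, 34 mm above the bed and 11 mm behind the face: 24 mm wide across the bed, 14 mm along it, from 17 to 50 mm above the bed; axes as the tray's.
- tile_white_mid (a point): white sample tile, 76 x 58 x 8 mm, 50 to 100 g, lying painted face up; may be absent. Point: its centre, half-way up. x runs along its 76 mm length towards its bare end (a 18 mm bare fibreboard strip with a small dab of the colour), y across the 58 mm width, z up out of the painted face.
- tile_yellow_mid (a point): yellow sample tile, 76 x 58 x 8 mm, 50 to 100 g, lying painted face up; may be absent. Point: its centre, half-way up. x runs along its 76 mm length towards its bare end (a 18 mm bare fibreboard strip with a small dab of the colour), y across the 58 mm width, z up out of the painted face.
- tile_orange_mid (a point): orange sample tile, 76 x 58 x 8 mm, 50 to 100 g, lying painted face up; may be absent. Point: its centre, half-way up. x runs along its 76 mm length towards its bare end (a 18 mm bare fibreboard strip with a small dab of the colour), y across the 58 mm width, z up out of the painted face.
- tile_blue_mid (a point): blue sample tile, 76 x 58 x 8 mm, 50 to 100 g, lying painted face up; may be absent. Point: its centre, half-way up. x runs along its 76 mm length towards its bare end (a 18 mm bare fibreboard strip with a small dab of the colour), y across the 58 mm width, z up out of the painted face.
- tile_black_mid (a point): black sample tile, 76 x 58 x 8 mm, 50 to 100 g, lying painted face up; may be absent. Point: its centre, half-way up. x runs along its 76 mm length towards its bare end (a 18 mm bare fibreboard strip with a small dab of the colour), y across the 58 mm width, z up out of the painted face.
- scraper_mid (a point): yellow-handled filling scraper, 60 x 117 x 13 mm, 50 g. Point: its centre, half-way up (6.5 mm). y runs from the steel blade (60 mm wide, 2 mm thick, y = -58 to -8 mm) to the butt of the yellow handle (y = +58 mm); the handle is 13 mm thick and up to 38 mm wide; best held across at y = +15 to +25 mm.
- scraper_blade (a point): point on the scraper's centre line in the blade, 40 mm from its centre towards the blade's edge.
- cutout (a point): centre of the scraper-shaped cutout in the insert, on its red floor 12 mm above the table, 12 mm deep; axes as the tray's. Blade pocket, 66 mm wide: x = -61 to -3 mm; handle pocket, 44 mm wide: x = -3 to +61 mm; finger scoops down to the floor on both sides of the handle at x = +6 to +38 mm. The scraper fits one way only, handle to +x, with about 3 mm play.
- sand_block_mid (a point): pine sanding block, 57 x 112 x 34 mm, 90 g, found lying across the tile bed. Point: its centre, half-way up (17 mm). y runs along the 112 mm length, x across the 57 mm width.
- pocket (a point): centre of the block's pocket in the insert, on its red floor 12 mm above the table; axes as the tray's. 117 mm long in x, 63 mm wide in y, 12 mm deep: the block lies in it along x, either way round, and stands 22 mm out of the insert.
- cutout_blade (a point): point on the cutout's floor in the blade pocket, 40 mm from its centre.
- ink_c: black ink bottle with dropper cap, 92 mm tall, a bystander; origin: centre of its underside
- marker: white and blue marker, a bystander; origin: centre of its underside
- green_tube: green paint tube, a bystander; origin: centre of its underside

How it is judged:
At the end, for the whole second after the job is handed in: Tiles in the order given, within 12 mm and 0.3 rad of the bed's line, face up, bare ends from the fence: the first centre 32-50 mm from it, each next over the last, 30-50 mm on. Follower within about 6 mm of the last tile. Scraper and block flat in their recesses (7 mm). All at rest (y of tile_white_mid in the frame of tray between 0.041 and 0.065 m and angle between each of tile_white_mid, tile_yellow_mid, tile_orange_mid, tile_blue_mid, tile_black_mid's own z axis and vertical below 0.32 rad and angle between the x axis of each of tile_white_mid, tile_yellow_mid, tile_orange_mid, tile_blue_mid, tile_black_mid and the x axis of tray, either way round below 0.3 rad and linear speed of each of tile_white, tile_yellow, tile_orange, tile_blue, tile_black, scraper, sand_block below 0.02 m/s and x of follower_face in the frame of tile_white_mid above 0.02 m and x of tile_white_mid in the frame of row_start between 0.032 and 0.05 m and (distance between tile_white_mid and follower_face below 0.0445 m or height (world z) of any of tile_yellow_mid, tile_orange_mid, tile_blue_mid, tile_black_mid above -5 m) and (x of tile_yellow_mid in the frame of tile_white_mid between 0.03 and 0.05 m and z of tile_yellow_mid in the frame of tile_white_mid above 0.003 m) and ((x of tile_orange_mid in the frame of tile_white_mid between 0.03 and 0.05 m and z of tile_orange_mid in the frame of tile_white_mid above 0.003 m) or height (world z) of tile_yellow_mid above -5 m) and ((x of tile_blue_mid in the frame of tile_white_mid between 0.03 and 0.05 m and z of tile_blue_mid in the frame of tile_white_mid above 0.003 m) or height (world z) of any of tile_yellow_mid, tile_orange_mid above -5 m) and ((x of tile_black_mid in the frame of tile_white_mid between 0.03 and 0.05 m and z of tile_black_mid in the frame of tile_white_mid above 0.003 m) or height (world z) of any of tile_yellow_mid, tile_orange_mid, tile_blue_mid above -5 m) and y of tile_yellow_mid in the frame of tray between 0.041 and 0.065 m and x of follower_face in the frame of tile_yellow_mid above 0.02 m and (x of tile_yellow_mid in the frame of row_start between 0.032 and 0.05 m or height (world z) of tile_white_mid above -5 m) and (distance between tile_yellow_mid and follower_face below 0.0445 m or height (world z) of any of tile_orange_mid, tile_blue_mid, tile_black_mid above -5 m) and (x of tile_orange_mid in the frame of tile_yellow_mid between 0.03 and 0.05 m and z of tile_orange_mid in the frame of tile_yellow_mid above 0.003 m) and ((x of tile_blue_mid in the frame of tile_yellow_mid between 0.03 and 0.05 m and z of tile_blue_mid in the frame of tile_yellow_mid above 0.003 m) or height (world z) of tile_orange_mid above -5 m) and ((x of tile_black_mid in the frame of tile_yellow_mid between 0.03 and 0.05 m and z of tile_black_mid in the frame of tile_yellow_mid above 0.003 m) or height (world z) of any of tile_orange_mid, tile_blue_mid above -5 m) and y of tile_orange_mid in the frame of tray between 0.041 and 0.065 m and x of follower_face in the frame of tile_orange_mid above 0.02 m and (x of tile_orange_mid in the frame of row_start between 0.032 and 0.05 m or height (world z) of any of tile_white_mid, tile_yellow_mid above -5 m) and (distance between tile_orange_mid and follower_face below 0.0445 m or height (world z) of any of tile_blue_mid, tile_black_mid above -5 m) and (x of tile_blue_mid in the frame of tile_orange_mid between 0.03 and 0.05 m and z of tile_blue_mid in the frame of tile_orange_mid above 0.003 m) and ((x of tile_black_mid in the frame of tile_orange_mid between 0.03 and 0.05 m and z of tile_black_mid in the frame of tile_orange_mid above 0.003 m) or height (world z) of tile_blue_mid above -5 m) and y of tile_blue_mid in the frame of tray between 0.041 and 0.065 m and x of follower_face in the frame of tile_blue_mid above 0.02 m and (x of tile_blue_mid in the frame of row_start between 0.032 and 0.05 m or height (world z) of any of tile_white_mid, tile_yellow_mid, tile_orange_mid above -5 m) and (distance between tile_blue_mid and follower_face below 0.0445 m or height (world z) of tile_black_mid above -5 m) and (x of tile_black_mid in the frame of tile_blue_mid between 0.03 and 0.05 m and z of tile_black_mid in the frame of tile_blue_mid above 0.003 m) and y of tile_black_mid in the frame of tray between 0.041 and 0.065 m and x of follower_face in the frame of tile_black_mid above 0.02 m and (x of tile_black_mid in the frame of row_start between 0.032 and 0.05 m or height (world z) of any of tile_white_mid, tile_yellow_mid, tile_orange_mid, tile_blue_mid above -5 m) and distance between tile_black_mid and follower_face below 0.0445 m and horizontal distance between scraper_mid and cutout below 0.007 m and horizontal distance between scraper_blade and cutout_blade below 0.008 m and z of scraper_mid in the frame of cutout between 0.003 and 0.0092 m and angle between each of scraper_mid, sand_block_mid's own z axis and vertical below 0.06 rad and horizontal distance between sand_block_mid and pocket below 0.007 m and angle between the y axis of sand_block_mid and the x axis of tray, either way round below 0.12 rad and z of sand_block_mid in the frame of pocket between 0.013 and 0.0195 m); the robot touches nothing.
It fails at once if the black ink bottle is moved by more than 40 mm (distance of ink_c from where it was at the start of the episode above 0.04 m).
It fails at once if the white and blue marker is moved by more than 40 mm (distance of marker from where it was at the start of the episode above 0.04 m).
It fails at once if the green paint tube is moved by more than 40 mm (distance of green_tube from where it was at the start of the episode above 0.04 m).
Of tile_white, tile_yellow, tile_orange, tile_blue, tile_black only 3 to 5 are there at a start; the rules pass over those that are not, and their reading is None.
At some moment in a run one of scraper may be knocked a few centimetres aside while the robot is not near it.
Once in a run the grip may slacken for a moment while it holds something.
It also fails if it takes over 210 s, if anything falls off the work surface, if the arm or the gripper's body presses on something with over 40 N, if the wrist force passes 120 N, or if a joint passes its speed limit or range.

## Working session

There is one attempt and no reset: what is moved stays moved. The work goes in short steps, Python scripts to look and compute and a tool call to move; the robot and the scene stay as the last step left them, time stands still between calls to the robot, and variables do not carry over. Pictures are saved under pics/ and viewed, at most 14 in all, crops included, and the job is handed in when it is done.

Besides the shell and the picture viewer there is one more tool, called after ">>>" by a JSON object that holds its "api" and its "payload", one argument or row to a line. apply_moves: Moves the arm, as the interface text tells. Its arguments: {"type":"object","properties":{"targets":{"type":"array"}},"required":["targets"]}

```bash
mkdir -p pics; ls; python3 - <<'E'
from plant import *
import cv2
for n in ("top","scene"):
    f=grab_frame(n); cv2.imwrite(f"pics/{n}0.png",cv2.resize(f[:,:,::-1],(800,600)))
    c=get_calibration(n); print(n,c["camera_matrix"],c["pose"].round(3) if hasattr(c["pose"],'round') else c["pose"], c.keys())
s=state();print(s)
for q in ["tray","tile_white_mid","tile_yellow_mid","tile_orange_mid","tile_blue_mid","tile_black_mid","scraper_mid","sand_block_mid","follower_grip","ink_c","marker","green_tube"]:
    r=recognise("top",q); print(q,[(round(d["score"],2),[round(v,3) for v in d["point"]]) for d in r[:2]])
E
```

```text
pics
top [[443.47933484   0.         249.94421152]
 [  0.         443.47933484 187.07770896]
 [  0.           0.           1.        ]] [[ 0.026  0.992 -0.126  0.385]
 [-1.     0.025 -0.006 -0.033]
 [-0.003  0.126  0.992  1.48 ]
 [ 0.     0.     0.     1.   ]] dict_keys(['camera_matrix', 'pose'])
scene [[360.7853279    0.         263.85628905]
 [  0.         360.7853279  189.25515469]
 [  0.           0.           1.        ]] [[-0.907 -0.16   0.39   0.936]
 [ 0.422 -0.362  0.831  0.802]
 [ 0.008  0.918  0.396  0.486]
 [ 0.     0.     0.     1.   ]] dict_keys(['camera_matrix', 'pose'])
{'time': 0.1, 'joint_pos': array([-1.34100285e+00,  5.33044292e-02,  1.61417028e+00,  1.84570849e-05,
        1.47600916e+00, -1.19017246e-01]), 'joint_vel': array([ 0.00141042,  0.00059556, -0.00282221,  0.00074372,  0.00081409,
       -0.00096569]), 'joint_efforts': array([ 7.30064476e-04, -3.94905353e+01, -3.71361136e+01, -3.76742844e-05,
        3.90898917e-03, -1.29051330e-05]), 'tool_pos': array([ 0.21348589, -0.58684454,  0.25216938]), 'tool_rot': array([-9.44668867e-04,  9.84829609e-01,  1.73521604e-01, -4.31766056e-05]), 'contact_force': array([-0.31035104, -0.02805972,  0.34200967]), 'ft_torque': array([-0.0105686 , -0.02168761,  0.05908078]), 'grasp_force': 0.0, 'gripper_width': 1.002411959453316}
tray [(0.92, [0.58, 0.041, 0.009]), (0.17, [0.585, -0.022, 0.043])]
tile_white_mid [(0.34, [0.44, -0.198, 0.011])]
tile_yellow_mid [(0.71, [0.545, -0.17, 0.007]), (0.67, [0.586, 0.043, 0.011])]
tile_orange_mid [(0.83, [0.441, -0.197, 0.01]), (0.7, [0.478, -0.006, 0.061])]
tile_blue_mid [(0.79, [0.652, -0.175, 0.01])]
tile_black_mid []
scraper_mid [(0.87, [0.416, -0.342, 0.007])]
sand_block_mid [(0.95, [0.476, -0.009, 0.062])]
follower_grip [(0.5, [0.587, -0.015, 0.045])]
ink_c []
marker [(0.59, [0.536, 0.272, 0.014])]
green_tube [(0.84, [0.501, 0.342, 0.02])]
```

View pics/top0.png

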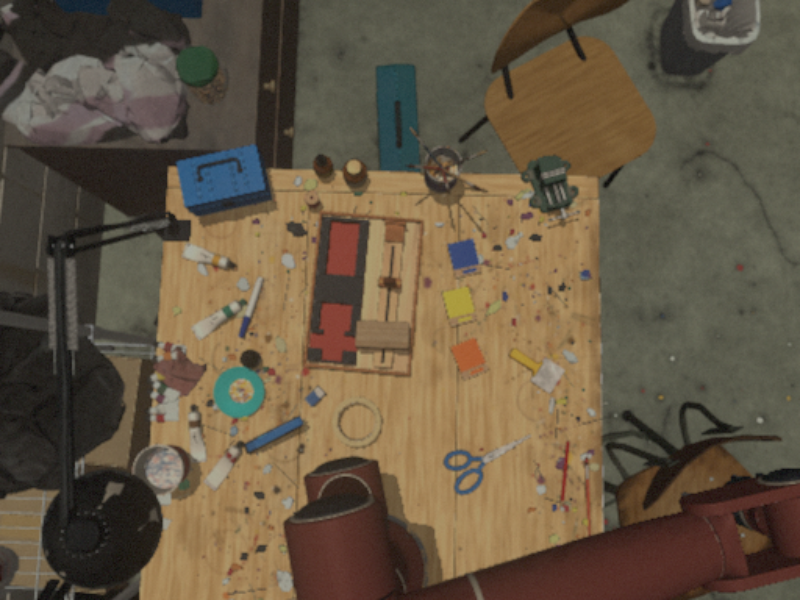

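View pics/scene0.png

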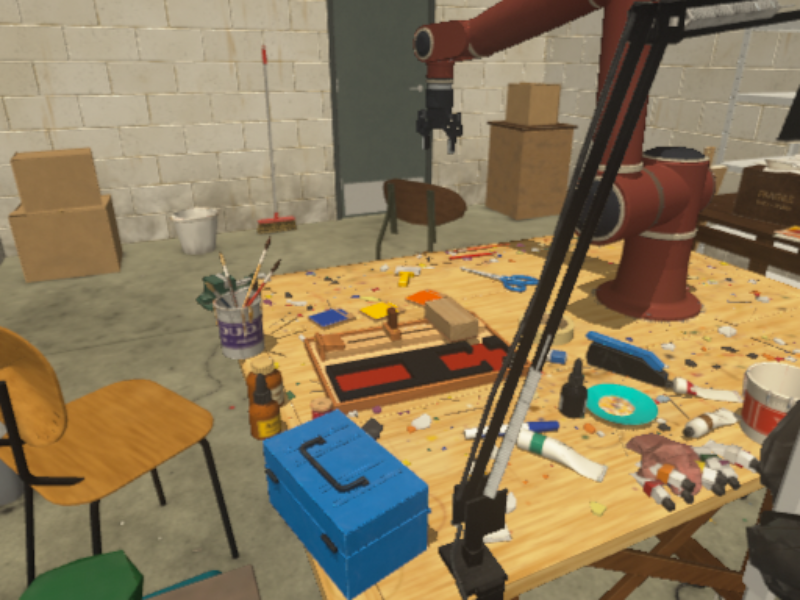

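```bash
cat > h.py <<'E'
import numpy as np, cv2
from plant import *
def ray(cam,uv,z):
    "pixels (N,2) -> world points on plane z"
    c=get_calibration(cam);K=np.array(c["camera_matrix"]);P=np.array(c["pose"])
    uv=np.atleast_2d(np.array(uv,float)); d=np.c_[(uv[:,0]-K[0,2])/K[0,0],-(uv[:,1]-K[1,2])/K[1,1],-np.ones(len(uv))]@P[:3,:3].T
    o=P[:3,3]; return o+d*((z-o[2])/d[:,2])[:,None]
def rect(cam,mask,z):
    "min area rect of the largest blob, in world mm: centre, (long, short), yaw deg of the long side"
    n,l,st,_=cv2.connectedComponentsWithStats(mask.astype(np.uint8)); k=1+np.argmax(st[1:,4]); m=l==k
    v,u=np.nonzero(m); w=ray(cam,np.c_[u,v],z)[:,:2]*1000
    (cx,cy),(a,b),t=cv2.minAreaRect(w.astype(np.float32))
    if a<b: a,b,t=b,a,t+90
    return dict(mean=w.mean(0).round(1),c=np.round((cx,cy),1),size=(round(a,1),round(b,1)),yaw=round((t+90)%180-90,1),px=(u.mean().round(1),v.mean().round(1)),n=int(st[k,4]))
E
python3 - <<'E'
from h import *
f=grab_frame("top"); np.save("top.npy",f)
c=f[125:264,190:375]; cv2.imwrite("pics/c1.png",cv2.resize(c[:,:,::-1],(798,600),interpolation=cv2.INTER_CUBIC))
hsv=cv2.cvtColor(f,cv2.COLOR_RGB2HSV).astype(int)
for q,z in [("tray",.02),("tile_yellow_mid",.008),("tile_orange_mid",.008),("tile_blue_mid",.008),("scraper_mid",.007),("sand_block_mid",.062),("follower",.07),("follower_grip",.078)]:
    r=regions_of("top",q)
    for d in r[:2]: print(q,round(d["score"],2),rect("top",d["pixels"],z))
red=((hsv[...,0]<8)|(hsv[...,0]>172))&(hsv[...,1]>150)&(hsv[...,2]>70)
red[:, :190]=0; red[:,245:]=0; red[:130]=0; red[235:]=0
r2=red.copy(); r2[185:]=0; print("pocket",rect("top",r2,.012)); r2=red.copy(); r2[:185]=0; print("cutout",rect("top",r2,.012))
E
```

```text
tray 0.92 {'mean': array([574.6,  39. ]), 'c': array([569.3,  35.5]), 'size': (340.4, 229.6), 'yaw': -3.1, 'px': (np.float64(231.0), np.float64(185.5)), 'n': 6269}
tile_yellow_mid 0.85 {'mean': array([ 545. , -168.8]), 'c': array([ 545. , -168.7]), 'size': (75.9, 57.5), 'yaw': 14.6, 'px': (np.float64(293.2), np.float64(196.1)), 'n': 389}
tile_orange_mid 0.57 {'mean': array([ 434.1, -190.2]), 'c': array([ 433.9, -190.7]), 'size': (75.6, 58.6), 'yaw': 22.8, 'px': (np.float64(299.2), np.float64(229.6)), 'n': 398}
tile_blue_mid 0.95 {'mean': array([ 649.6, -177.5]), 'c': array([ 649.3, -177.6]), 'size': (76.8, 58.3), 'yaw': 14.7, 'px': (np.float64(296.2), np.float64(165.2)), 'n': 388}
tile_blue_mid 0.21 {'mean': array([576.2,  39.6]), 'c': array([570.9,  36.5]), 'size': (339.1, 233.5), 'yaw': -3.4, 'px': (np.float64(231.1), np.float64(185.5)), 'n': 6287}
scraper_mid 0.65 {'mean': array([ 414.5, -338.7]), 'c': array([ 421.9, -327.7]), 'size': (116.4, 58.1), 'yaw': 57.5, 'px': (np.float64(344.2), np.float64(236.7)), 'n': 417}
scraper_mid 0.26 {'mean': array([479.7,  -5.6]), 'c': array([479.5,  -5.9]), 'size': (113.9, 59.4), 'yaw': 89.2, 'px': (np.float64(243.8), np.float64(214.4)), 'n': 608}
sand_block_mid 0.62 {'mean': array([475.7,  -8. ]), 'c': array([475.9,  -7.3]), 'size': (108.9, 54.4), 'yaw': -88.6, 'px': (np.float64(244.2), np.float64(214.6)), 'n': 579}
follower 0.57 {'mean': array([582.9, -19.6]), 'c': array([581.6, -19. ]), 'size': (41.8, 22.7), 'yaw': -88.6, 'px': (np.float64(248.7), np.float64(181.1)), 'n': 94}
pocket {'mean': array([666.5,  82.3]), 'c': array([665.6,  83.1]), 'size': (111.3, 58.0), 'yaw': -4.1, 'px': (np.float64(219.2), np.float64(158.2)), 'n': 363}
cutout {'mean': array([485.6,  95. ]), 'c': array([486.6,  98.1]), 'size': (116.2, 89.5), 'yaw': 1.5, 'px': (np.float64(213.5), np.float64(211.8)), 'n': 487}
```

View pics/c1.png

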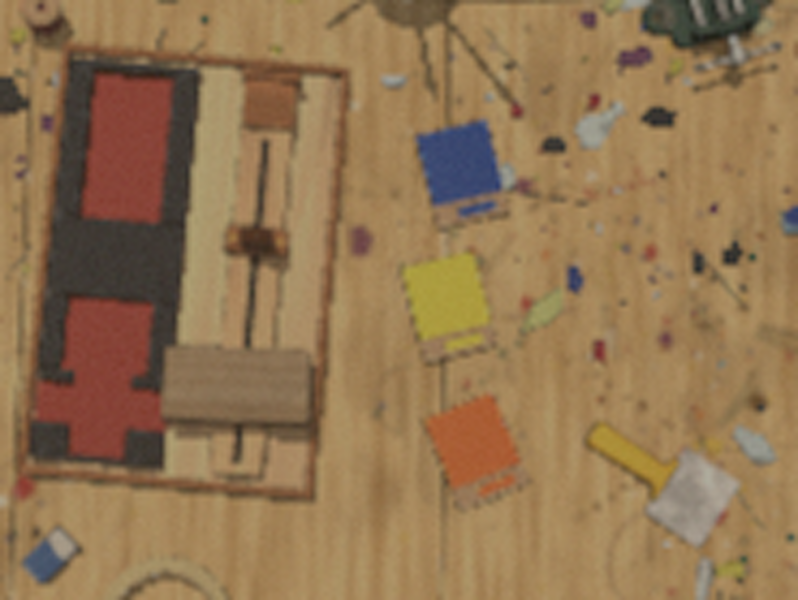

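```bash
cat > tray.py <<'E'
from h import *
from scipy.optimize import minimize
f=np.load("top.npy").astype(float)
u0,u1,v0,v1=195,250,135,240
R=(f[...,0]-(f[...,1]+f[...,2])/2)[v0:v1,u0:u1]
S=4; o=(np.arange(S)+.5)/S-.5
uu=(np.arange(u0,u1)[:,None]+o).ravel(); vv=(np.arange(v0,v1)[:,None]+o).ravel()
U,V=np.meshgrid(uu,vv); uv=np.c_[U.ravel(),V.ravel()]
A=ray("top",uv,.012)[:,:2]*1000; B=ray("top",uv,.024)[:,:2]*1000
def tr(p,w):
    t=p[2]; X=np.array([np.cos(t),np.sin(t)]); Y=np.array([-X[1],X[0]]); d=w-p[:2]; return d@X,d@Y
def red(x,y):
    a=(abs(x+90)<58.5)&(abs(y+55)<31.5); xc,yc=x-90,y+55
    return a|((xc>-61)&(xc<=-3)&(abs(yc)<33))|((xc>-3)&(xc<61)&(abs(yc)<22))
def ins(x,y): return (abs(x)<150)&(y>-105)&(y<-3)&~((abs(x-112)<24)&(abs(y+55)>18))  # scoops left out
def bl(a): return a.reshape(v1-v0,S,u1-u0,S).mean((1,3))
def cost(p,full=False):
    x,y=tr(p,A); m=bl((red(x,y)&red(*tr(p,B))).astype(float)); w=bl(ins(*tr(p,B)).astype(float))>.99
    m=cv2.GaussianBlur(m,(0,0),.6); a,b=np.polyfit(m[w],R[w],1); e=R[w]-a*m[w]-b
    return (e**2).sum()/a**2/ w.sum()
best=min((minimize(cost,[570+i,36+j,np.pi-.06],method="Nelder-Mead",options=dict(initial_simplex=[[570+i,36+j,3.08],[574+i,36+j,3.08],[570+i,40+j,3.08],[570+i,36+j,3.04]])) for i in(-3,2) for j in(-3,2)),key=lambda r:r.fun)
print(best.x,np.degrees(best.x[2]),best.fun)
E
python3 tray.py
```

```text
[570.18456134  33.54651187   3.07481334] 176.17382701876846 0.0024390098197070794
```

```bash
cat >> h.py <<'E'
def yaw(q): return 2*np.degrees(np.arctan2(q[2],q[1]))
def plan(*goals):
    "goals (x,y,z mm, theta deg): twist rows then translation in tool axes (after twist), units of the moves"
    s=state(); p=np.array(s["tool_pos"])*1000; th=yaw(s["tool_rot"])
    print("t",round(s["time"],1),"tcp",p.round(1),"th",round(th,1),"grip",round(s["gripper_width"],3),round(s["grasp_force"],1),"F",np.round(s["contact_force"],1),"j6",round(s["joint_pos"][5],2))
    for g in goals:
        dt=(g[3]-th+180)%360-180; d=np.array(g[:3])-p; c,sn=np.cos(np.radians(g[3])),np.sin(np.radians(g[3]))
        t=np.array([c*d[0]+sn*d[1],sn*d[0]-c*d[1],-d[2]])/100
        print("twist",round(-np.radians(dt)*10,3),"trans",t.round(3),"rows>=",int(np.ceil(np.linalg.norm(t)/.45)))
        p=np.array(g[:3],float); th=g[3]
E
python3 -c "
from h import *
plan((475.8,-7.6,200,91.4),(475.8,-7.6,66,91.4))"
```

```text
t 1.1 tcp [ 213.6 -587.4  253.3] th 20.0 grip 0.998 0.0 F [ 0.3 -0.  -0.2] j6 -0.12
twist -12.465 trans [5.732 2.763 0.533] rows>= 15
twist -0.0 trans [0.   0.   1.34] rows>= 3
```

>>> {"api": "apply_moves", "payload": {
  "targets": [
    {"translation": [0, 0, 0], "twist": -1, "hand": 1},
    {"translation": [0, 0, 0], "twist": -1, "hand": 1},
    {"translation": [0, 0, 0], "twist": -1, "hand": 1},
    {"translation": [0, 0, 0], "twist": -1, "hand": 1},
    {"translation": [0, 0, 0], "twist": -1, "hand": 1},
    {"translation": [0, 0, 0], "twist": -1, "hand": 1},
    {"translation": [0, 0, 0], "twist": -1, "hand": 1},
    {"translation": [0, 0, 0], "twist": -1, "hand": 1}
  ]
}}

```text
time: 1.95
tool_pos: [0.2136, -0.5873, 0.2533]
tool_rot: [-0.0, 0.838, 0.545, 0.0]
contact_force: [-1.0, -1.1, -0.3]
gripper_width: 1.0
grasp_force: 0.0
```

>>> {"api": "apply_moves", "payload": {
  "targets": [
    {"translation": [0, 0, 0], "twist": -1, "hand": 1},
    {"translation": [0, 0, 0], "twist": -1, "hand": 1},
    {"translation": [0, 0, 0], "twist": -1, "hand": 1},
    {"translation": [0, 0, 0], "twist": -1, "hand": 1},
    {"translation": [0, 0, 0], "twist": -0.465, "hand": 1},
    {"translation": [0.4, 0.19, 0.04], "twist": 0, "hand": 1},
    {"translation": [0.4, 0.19, 0.04], "twist": 0, "hand": 1},
    {"translation": [0.4, 0.19, 0.04], "twist": 0, "hand": 1}
  ]
}}

```text
time: 2.75
tool_pos: [0.2679, -0.4648, 0.241]
tool_rot: [0.0, 0.699, 0.715, 0.0]
contact_force: [0.1, 0.8, 0.2]
gripper_width: 1.0
grasp_force: 0.0
```

>>> {"api": "apply_moves", "payload": {
  "targets": [
    {"translation": [0.4, 0.19, 0.04], "twist": 0, "hand": 1},
    {"translation": [0.4, 0.19, 0.04], "twist": 0, "hand": 1},
    {"translation": [0.4, 0.19, 0.04], "twist": 0, "hand": 1},
    {"translation": [0.4, 0.19, 0.04], "twist": 0, "hand": 1},
    {"translation": [0.4, 0.19, 0.04], "twist": 0, "hand": 1},
    {"translation": [0.4, 0.19, 0.04], "twist": 0, "hand": 1},
    {"translation": [0.4, 0.19, 0.04], "twist": 0, "hand": 1},
    {"translation": [0.4, 0.19, 0.04], "twist": 0, "hand": 1}
  ]
}}

```text
time: 3.55
tool_pos: [0.4122, -0.1407, 0.2095]
tool_rot: [0.001, 0.698, 0.716, 0.0]
contact_force: [0.7, -1.0, 0.5]
gripper_width: 1.001
grasp_force: 0.0
```

```bash
python3 -c "
from h import *
plan((475.8,-7.6,200,91.4),(475.8,-7.6,66,91.4))"
```

```text
t 3.5 tcp [ 412.2 -140.7  209.5] th 91.4 grip 1.001 0.0 F [ 0.7 -1.   0.5] j6 -0.52
twist -0.002 trans [1.315 0.668 0.095] rows>= 4
twist -0.0 trans [0.   0.   1.34] rows>= 3
```

>>> {"api": "apply_moves", "payload": {
  "targets": [
    {"translation": [0.33, 0.167, 0.024], "twist": 0, "hand": 1},
    {"translation": [0.33, 0.167, 0.024], "twist": 0, "hand": 1},
    {"translation": [0.33, 0.167, 0.024], "twist": 0, "hand": 1},
    {"translation": [0.325, 0.167, 0.023], "twist": 0, "hand": 1},
    {"translation": [0, 0, 0.45], "twist": 0, "hand": 1},
    {"translation": [0, 0, 0.45], "twist": 0, "hand": 1},
    {"translation": [0, 0, 0.3], "twist": 0, "hand": 1},
    {"translation": [0, 0, 0.14], "twist": 0, "hand": 1}
  ]
}}

```text
time: 4.35
tool_pos: [0.473, -0.0087, 0.0624]
tool_rot: [-0.002, 0.698, 0.716, -0.002]
contact_force: [-0.1, 0.0, -0.1]
gripper_width: 0.998
grasp_force: 0.0
```

>>> {"api": "apply_moves", "payload": {
  "targets": [
    {"translation": [0, 0, 0], "twist": 0, "hand": 0.4},
    {"translation": [0, 0, 0], "twist": 0, "hand": 0.4},
    {"translation": [0, 0, 0], "twist": 0, "hand": 0.4},
    {"translation": [0, 0, 0], "twist": 0, "hand": 0.4},
    {"translation": [0, 0, 0], "twist": 0, "hand": 0.4},
    {"translation": [0, 0, 0], "twist": 0, "hand": 0.4}
  ]
}}

```text
time: 4.95
tool_pos: [0.4773, -0.0097, 0.0684]
tool_rot: [0.002, 0.698, 0.716, 0.001]
contact_force: [-0.7, -0.5, 6.3]
gripper_width: 0.619
grasp_force: 65.3
```

>>> {"api": "apply_moves", "payload": {
  "targets": [
    {"translation": [0, 0, -0.3], "twist": 0, "hand": 0.4},
    {"translation": [0, 0, -0.4], "twist": 0, "hand": 0.4},
    {"translation": [0, 0, -0.3], "twist": 1, "hand": 0.4},
    {"translation": [0, 0, 0], "twist": 1, "hand": 0.4},
    {"translation": [0, 0, 0], "twist": 1, "hand": 0.4},
    {"translation": [0, 0, 0], "twist": 1, "hand": 0.4},
    {"translation": [0, 0, 0], "twist": 1, "hand": 0.4},
    {"translation": [0, 0, 0], "twist": 1, "hand": 0.4}
  ]
}}

```text
time: 5.75
tool_pos: [0.4752, -0.0093, 0.1661]
tool_rot: [0.0, 0.88, 0.476, 0.0]
contact_force: [0.2, -0.3, -0.7]
gripper_width: 0.623
grasp_force: 64.5
```

>>> {"api": "apply_moves", "payload": {
  "targets": [
    {"translation": [0, 0, 0], "twist": 1, "hand": 0.4},
    {"translation": [0, 0, 0], "twist": 1, "hand": 0.4},
    {"translation": [0, 0, 0], "twist": 1, "hand": 0.4},
    {"translation": [0, 0, 0], "twist": 1, "hand": 0.4},
    {"translation": [0, 0, 0], "twist": 1, "hand": 0.4},
    {"translation": [0, 0, 0], "twist": 1, "hand": 0.4},
    {"translation": [0, 0, 0], "twist": 1, "hand": 0.4},
    {"translation": [0, 0, 0], "twist": 1, "hand": 0.4}
  ]
}}

```text
time: 6.55
tool_pos: [0.4752, -0.0093, 0.1661]
tool_rot: [0.0, 0.995, 0.095, 0.0]
contact_force: [0.5, 0.1, -0.8]
gripper_width: 0.624
grasp_force: 64.5
```

```bash
python3 -c "
from h import *
plan((663.7,82.4,120,-3.8),(663.7,82.4,50,-3.8))
f=grab_frame('top'); cv2.imwrite('pics/c2.png',cv2.resize(f[125:264,190:375,::-1],(798,600),interpolation=cv2.INTER_CUBIC))"
```

```text
t 6.5 tcp [475.2  -9.3 166.1] th 10.9 grip 0.624 64.5 F [ 0.5  0.1 -0.8] j6 1.2
twist 2.574 trans [ 1.82  -1.04   0.461] rows>= 5
twist -0.0 trans [ 0.  -0.   0.7] rows>= 2
```

View pics/c2.png

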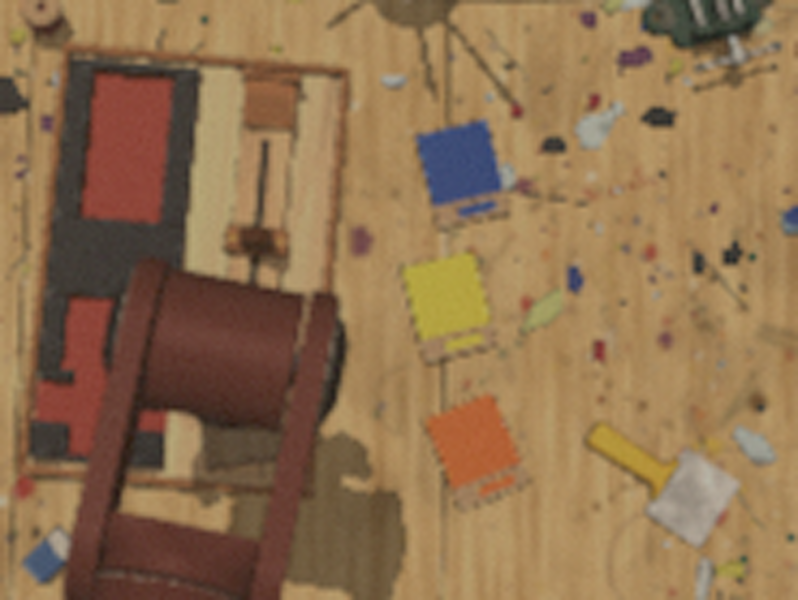

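>>> {"api": "apply_moves", "payload": {
  "targets": [
    {"translation": [0, 0, 0], "twist": 1, "hand": 0.4},
    {"translation": [0, 0, 0], "twist": 1, "hand": 0.4},
    {"translation": [0, 0, 0], "twist": 0.574, "hand": 0.4},
    {"translation": [0.36, -0.208, 0], "twist": 0, "hand": 0.4},
    {"translation": [0.36, -0.208, 0], "twist": 0, "hand": 0.4},
    {"translation": [0.36, -0.208, 0], "twist": 0, "hand": 0.4},
    {"translation": [0.36, -0.208, 0], "twist": 0, "hand": 0.4},
    {"translation": [0.36, -0.208, 0], "twist": 0, "hand": 0.4}
  ]
}}

```text
time: 7.4
tool_pos: [0.6628, 0.0842, 0.1658]
tool_rot: [0.0, 1.0, -0.03, -0.0]
contact_force: [0.3, -0.5, 0.2]
gripper_width: 0.623
grasp_force: 64.5
```

>>> {"api": "apply_moves", "payload": {
  "targets": [
    {"translation": [0, 0, 0.35], "twist": 0, "hand": 0.4},
    {"translation": [0, 0, 0.35], "twist": 0, "hand": 0.4},
    {"translation": [0, 0, 0.2], "twist": 0, "hand": 0.4},
    {"translation": [0, 0, 0], "twist": 0, "hand": 0.4},
    {"translation": [0, 0, 0], "twist": 0, "hand": 0.4}
  ]
}}

```text
time: 7.9
tool_pos: [0.6615, 0.0833, 0.0761]
tool_rot: [0.0, 1.0, -0.031, -0.0]
contact_force: [0.0, 0.5, -0.1]
gripper_width: 0.627
grasp_force: 64.5
```

```bash
python3 -c "
from h import *
plan((662,82.4,70,-3.8),(662,82.4,50,-3.8))
f=grab_frame('scene'); cv2.imwrite('pics/s2.png',cv2.resize(f[170:290,180:340,::-1],(800,600),interpolation=cv2.INTER_CUBIC))"
```

```text
t 7.9 tcp [661.5  83.3  76.1] th -3.5 grip 0.627 64.5 F [ 0.   0.5 -0.1] j6 1.65
twist 0.05 trans [0.006 0.009 0.061] rows>= 1
twist -0.0 trans [ 0.  -0.   0.2] rows>= 1
```

View pics/s2.png

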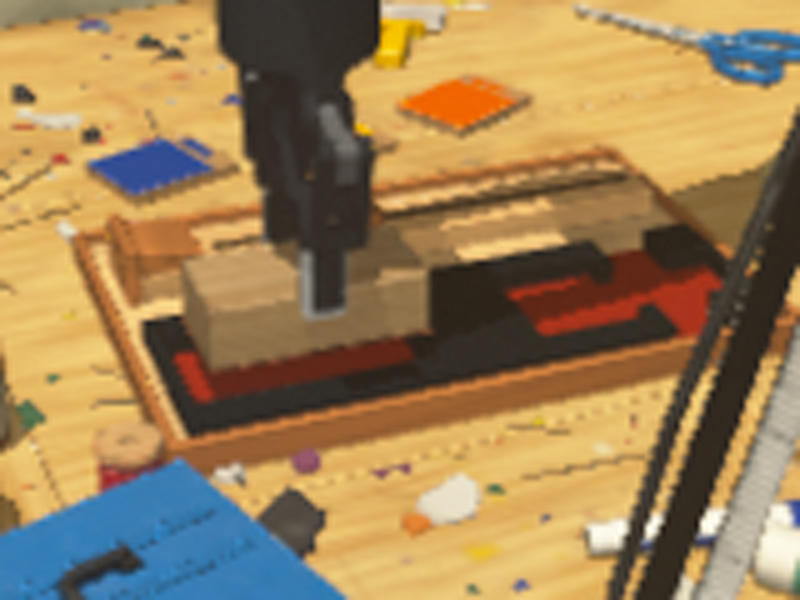

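```bash
python3 -c "
from h import *
w=ray('scene',[(180+207/5-.4,170+367/5-.4),(180+430/5-.4,170+333/5-.4)],.038)[:,:2]*1000
t=3.0748;X=np.array([np.cos(t),np.sin(t)]);Y=np.array([-X[1],X[0]]);d=w-[570.2,33.5]
print(w,d@X,d@Y)
d=ray('scene',[(180+213/5-.4,170+400/5-.4),(180+415/5-.4,170+358/5-.4)],.024)[:,:2]*1000-[570.2,33.5];print(d@X,d@Y)
"
```

```text
[[718.79293148 106.70171643]
 [610.95909078 121.45881119]] [-143.37589668  -34.79757109] [-82.95602947 -90.48306468]
[-142.89088932  -41.49035025] [-89.81369455 -87.99007025]
```

>>> {"api": "apply_moves", "payload": {
  "targets": [
    {"translation": [0.005, 0.009, 0.06], "twist": 0.05, "hand": 0.4},
    {"translation": [0, 0, 0.05], "twist": 0, "hand": 0.4},
    {"translation": [0, 0, 0.05], "twist": 0, "hand": 0.4},
    {"translation": [0, 0, 0.04], "twist": 0, "hand": 0.4},
    {"translation": [0, 0, 0], "twist": 0, "hand": 0.4},
    {"translation": [0, 0, 0], "twist": 0, "hand": 0.4}
  ]
}}

```text
time: 8.55
tool_pos: [0.6649, 0.0824, 0.0591]
tool_rot: [-0.0, 0.999, -0.034, 0.004]
contact_force: [2.9, 0.4, 5.1]
gripper_width: 0.624
grasp_force: 67.1
```

```bash
python3 -c "
from h import *
plan((662,82.4,50,-3.8))
f=grab_frame('scene'); cv2.imwrite('pics/s3.png',cv2.resize(f[170:290,180:340,::-1],(800,600),interpolation=cv2.INTER_CUBIC))"
```

```text
t 8.6 tcp [664.9  82.4  59.1] th -3.8 grip 0.624 67.1 F [2.9 0.4 5.1] j6 1.65
twist -0.009 trans [-0.029  0.002  0.091] rows>= 1
```

View pics/s3.png

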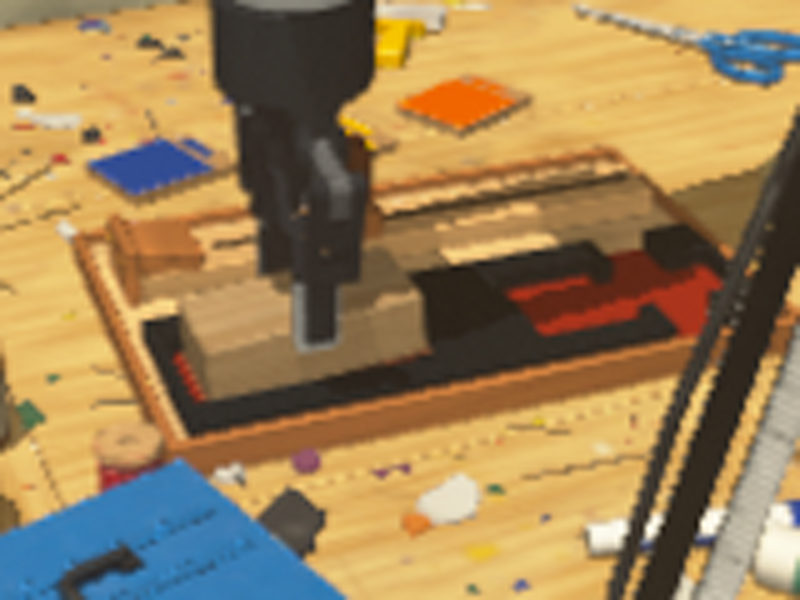

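>>> {"api": "apply_moves", "payload": {
  "targets": [
    {"translation": [0, 0, -0.08], "twist": 0, "hand": 0.4},
    {"translation": [0.04, 0, 0], "twist": 0, "hand": 0.4},
    {"translation": [0, 0, 0], "twist": 0, "hand": 0.4},
    {"translation": [0, 0, 0], "twist": 0, "hand": 0.4}
  ]
}}

```text
time: 9.0
tool_pos: [0.6653, 0.0821, 0.063]
tool_rot: [0.0, 0.999, -0.034, -0.001]
contact_force: [-0.1, -0.3, -1.3]
gripper_width: 0.623
grasp_force: 66.5
```

```bash
python3 -c "
from h import *
plan((665.5,82.4,50,-3.8))"
```

```text
t 9.0 tcp [665.3  82.1  63. ] th -3.8 grip 0.623 66.5 F [-0.1 -0.3 -1.3] j6 1.65
twist -0.008 trans [ 0.002 -0.003  0.13 ] rows>= 1
```

>>> {"api": "apply_moves", "payload": {
  "targets": [
    {"translation": [0, 0, 0.05], "twist": 0, "hand": 0.4},
    {"translation": [0, 0, 0.04], "twist": 0, "hand": 0.4},
    {"translation": [0, 0, 0.03], "twist": 0, "hand": 0.4},
    {"translation": [0, 0, 0], "twist": 0, "hand": 0.4},
    {"translation": [0, 0, 0], "twist": 0, "hand": 0.4}
  ]
}}

```text
time: 9.5
tool_pos: [0.6657, 0.0823, 0.0544]
tool_rot: [0.0, 0.999, -0.033, -0.001]
contact_force: [-10.7, -0.1, 15.0]
gripper_width: 0.625
grasp_force: 68.6
```

>>> {"api": "apply_moves", "payload": {
  "targets": [
    {"translation": [-0.012, 0, 0], "twist": 0, "hand": 0.4},
    {"translation": [-0.01, 0, 0], "twist": 0, "hand": 0.4},
    {"translation": [0, 0, 0], "twist": 0, "hand": 0.4},
    {"translation": [0, 0, 0], "twist": 0, "hand": 0.4}
  ]
}}

```text
time: 9.9
tool_pos: [0.6655, 0.0823, 0.0544]
tool_rot: [0.0, 0.999, -0.033, 0.002]
contact_force: [-2.7, 0.1, 8.3]
gripper_width: 0.625
grasp_force: 67.7
```

>>> {"api": "apply_moves", "payload": {
  "targets": [
    {"translation": [0, 0, 0], "twist": 0, "hand": 0.85},
    {"translation": [0, 0, 0], "twist": 0, "hand": 0.85},
    {"translation": [0, 0, 0], "twist": 0, "hand": 0.85},
    {"translation": [0, 0, -0.3], "twist": 0, "hand": 0.85},
    {"translation": [0, 0, -0.4], "twist": 0, "hand": 0.85},
    {"translation": [0, 0, -0.4], "twist": 0, "hand": 0.85},
    {"translation": [-0.4, 0.3, 0], "twist": 0, "hand": 0.85},
    {"translation": [-0.4, 0.3, 0], "twist": 0, "hand": 0.85}
  ]
}}

```text
time: 10.7
tool_pos: [0.5804, 0.0275, 0.1638]
tool_rot: [0.0, 0.999, -0.033, 0.002]
contact_force: [-0.8, -0.0, -0.6]
gripper_width: 0.847
grasp_force: 0.0
```

```bash
python3 -c "
from h import *
plan((577,-19,170,-3.8))
f=grab_frame('scene'); 
f2=grab_frame('top')
a=cv2.resize(f[180:280,190:300,::-1],(440,400),interpolation=cv2.INTER_CUBIC); b=cv2.resize(f2[125:225,195:285,::-1],(360,400),interpolation=cv2.INTER_CUBIC)
cv2.imwrite('pics/s4.png',np.hstack([a,b]))"
```

```text
t 10.7 tcp [580.4  27.5 163.8] th -3.7 grip 0.847 0.0 F [-0.8 -0.  -0.6] j6 1.56
twist 0.009 trans [-0.003  0.467 -0.062] rows>= 2
```

View pics/s4.png

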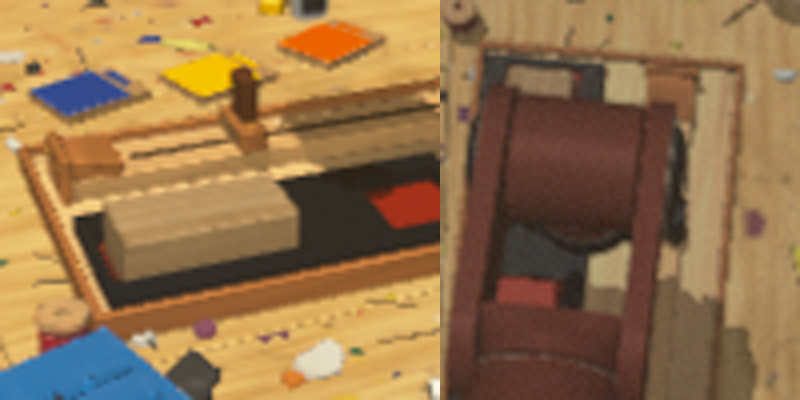

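>>> {"api": "apply_moves", "payload": {
  "targets": [
    {"translation": [0.058, 0.24, 0], "twist": 0.01, "hand": 0.85},
    {"translation": [0, 0.24, 0.1], "twist": 0, "hand": 0.85},
    {"translation": [0, 0, 0.4], "twist": 0, "hand": 0.85},
    {"translation": [0, 0, 0.42], "twist": 0, "hand": 0.85},
    {"translation": [0, 0, 0], "twist": 0, "hand": 0.85},
    {"translation": [0, 0, 0], "twist": 0, "hand": 0.85}
  ]
}}

```text
time: 11.4
tool_pos: [0.5818, -0.0202, 0.0691]
tool_rot: [-0.0, 0.999, -0.034, -0.001]
contact_force: [0.6, -0.2, 0.3]
gripper_width: 0.847
grasp_force: 0.0
```

```bash
python3 -c "
from h import *
plan((583,-20.5,72,-3.8))
f=grab_frame('scene'); 
a=cv2.resize(f[180:280,190:300,::-1],(660,600),interpolation=cv2.INTER_CUBIC)
cv2.imwrite('pics/s5.png',a)"
```

```text
t 11.4 tcp [581.8 -20.2  69.1] th -3.9 grip 0.847 0.0 F [ 0.6 -0.2  0.3] j6 1.48
twist -0.017 trans [ 0.012  0.002 -0.029] rows>= 1
```

View pics/s5.png

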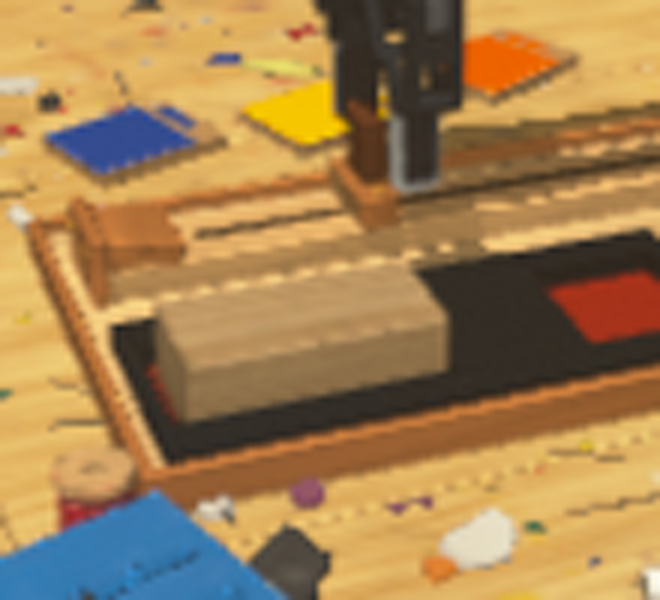

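```bash
python3 -c "
from h import *
print(ray('scene',[(190+368/6,180+180/6),(190+368/6,180+145/6)],.045)*1000)
print(ray('scene',[(190+415/6,180+185/6)],.050)*1000)
# block top corners
t=3.0748;X=np.array([np.cos(t),np.sin(t)]);Y=np.array([-X[1],X[0]])
for n,z,q in (('scene',.046,[(160,340),(185,363),(448,317),(412,264)]),('scene',.024,[(185,420),(445,375)])):
  d=ray(n,[(189.6+u/6,179.6+v/6) for u,v in q],z)[:,:2]*1000-[570.2,33.5]; print((d@X).round(1),(d@Y).round(1))
"
```

```text
[[592.50795969  -9.17298507  45.        ]
 [578.11999774 -42.86344733  45.        ]]
[[579.18200051  13.15451606  50.        ]]
[-149.2 -144.4  -36.4  -34.6] [-62.7 -82.9 -85.4 -39.1]
[-146.7  -40.3] [-88.4 -92.8]
```

>>> {"api": "apply_moves", "payload": {
  "targets": [
    {"translation": [0.05, 0, -0.02], "twist": 0, "hand": 0.1},
    {"translation": [0, 0, 0], "twist": 0, "hand": 0.1},
    {"translation": [0, 0, 0], "twist": 0, "hand": 0.1},
    {"translation": [0, 0, 0], "twist": 0, "hand": 0.1},
    {"translation": [0, 0, 0], "twist": 0, "hand": 0.1},
    {"translation": [0, 0, 0], "twist": 0, "hand": 0.1},
    {"translation": [0, 0, 0], "twist": 0, "hand": 0.1}
  ]
}}

```text
time: 12.15
tool_pos: [0.5885, -0.0213, 0.0737]
tool_rot: [0.0, 0.999, -0.034, 0.001]
contact_force: [-0.1, -2.5, 5.2]
gripper_width: 0.271
grasp_force: 59.9
```

>>> {"api": "apply_moves", "payload": {
  "targets": [
    {"translation": [-0.2, 0, 0], "twist": 0, "hand": 0.1},
    {"translation": [-0.3, 0, 0], "twist": 0, "hand": 0.1},
    {"translation": [-0.3, 0, 0], "twist": 0, "hand": 0.1},
    {"translation": [-0.3, 0, 0], "twist": 0, "hand": 0.1},
    {"translation": [-0.2, 0, 0], "twist": 0, "hand": 0.1},
    {"translation": [-0.1, 0, 0], "twist": 0, "hand": 0.1},
    {"translation": [0, 0, 0], "twist": 0, "hand": 0.1}
  ]
}}

```text
time: 12.85
tool_pos: [0.4479, -0.012, 0.0737]
tool_rot: [0.001, 0.999, -0.034, 0.001]
contact_force: [-1.6, -2.3, 7.0]
gripper_width: 0.271
grasp_force: 64.2
```

>>> {"api": "apply_moves", "payload": {
  "targets": [
    {"translation": [0, 0, 0], "twist": 0, "hand": 0.85},
    {"translation": [0, 0, 0], "twist": 0, "hand": 0.85},
    {"translation": [0, 0, 0], "twist": 0, "hand": 0.85},
    {"translation": [0, 0, -0.3], "twist": 0, "hand": 0.85},
    {"translation": [0, 0, -0.4], "twist": 0, "hand": 0.85},
    {"translation": [0, 0, -0.3], "twist": 0, "hand": 0.85}
  ]
}}

```text
time: 13.45
tool_pos: [0.4479, -0.0111, 0.1733]
tool_rot: [-0.0, 0.999, -0.034, 0.0]
contact_force: [0.8, 0.9, 0.9]
gripper_width: 0.854
grasp_force: 0.0
```

```bash
python3 -c "
from h import *
plan((545,-168.8,150,14.6),(545,-168.8,24,14.6))"
```

```text
t 13.4 tcp [447.9 -11.1 173.3] th -3.9 grip 0.854 0.0 F [0.8 0.9 0.9] j6 1.45
twist -3.227 trans [0.543 1.771 0.233] rows>= 5
twist -0.0 trans [0.   0.   1.26] rows>= 3
```

>>> {"api": "apply_moves", "payload": {
  "targets": [
    {"translation": [0, 0, 0], "twist": -1, "hand": 1},
    {"translation": [0, 0, 0], "twist": -1, "hand": 1},
    {"translation": [0, 0, 0], "twist": -1, "hand": 1},
    {"translation": [0, 0, 0], "twist": -0.227, "hand": 1},
    {"translation": [0.136, 0.443, 0], "twist": 0, "hand": 1},
    {"translation": [0.136, 0.443, 0], "twist": 0, "hand": 1},
    {"translation": [0.136, 0.443, 0], "twist": 0, "hand": 1},
    {"translation": [0.136, 0.442, 0], "twist": 0, "hand": 1}
  ]
}}

```text
time: 14.25
tool_pos: [0.5457, -0.1704, 0.1712]
tool_rot: [-0.0, 0.992, 0.126, -0.0]
contact_force: [0.9, 0.8, 0.4]
gripper_width: 1.001
grasp_force: 0.0
```

>>> {"api": "apply_moves", "payload": {
  "targets": [
    {"translation": [0, 0, 0.4], "twist": 0, "hand": 1},
    {"translation": [0, 0, 0.4], "twist": 0, "hand": 1},
    {"translation": [0, 0, 0.4], "twist": 0, "hand": 1},
    {"translation": [0, 0, 0.28], "twist": 0, "hand": 1},
    {"translation": [0, 0, 0], "twist": 0, "hand": 1},
    {"translation": [0, 0, 0], "twist": 0, "hand": 1}
  ]
}}

```text
time: 14.85
tool_pos: [0.5448, -0.1688, 0.0236]
tool_rot: [-0.0, 0.992, 0.127, -0.0]
contact_force: [0.6, -1.0, 0.7]
gripper_width: 1.007
grasp_force: 0.0
```

```bash
python3 -c "
from h import *
plan((545,-168.8,25,14.6))
grab_frame('top')
for q,z in (('follower',.06),('sand_block_mid',.046),('tile_orange_mid',.008),('tile_blue_mid',.008)):
  for d in regions_of('top',q)[:1]: print(q,d['score'],rect('top',d['pixels'],z))
"
```

```text
t 14.8 tcp [ 544.8 -168.8   23.6] th 14.5 grip 1.007 0.0 F [ 0.6 -1.   0.7] j6 0.89
twist -0.009 trans [ 0.002  0.    -0.014] rows>= 1
follower 0.65 {'mean': array([447.2,  -9.6]), 'c': array([447.1,  -9.6]), 'size': (42.9, 19.7), 'yaw': 85.8, 'px': (np.float64(244.5), np.float64(223.5)), 'n': 86}
sand_block_mid 0.62 {'mean': array([657.8,  83.2]), 'c': array([657.8,  83.9]), 'size': (113.4, 60.2), 'yaw': -2.9, 'px': (np.float64(218.1), np.float64(158.8)), 'n': 593}
tile_orange_mid 0.62 {'mean': array([ 415., -217.]), 'c': array([ 413.6, -216.1]), 'size': (32.8, 23.1), 'yaw': -43.9, 'px': (np.float64(307.3), np.float64(235.6)), 'n': 61}
tile_blue_mid 0.64 {'mean': array([ 661.8, -181.2]), 'c': array([ 653.8, -177.9]), 'size': (69.9, 59.4), 'yaw': 17.1, 'px': (np.float64(297.3), np.float64(161.7)), 'n': 260}
```

>>> {"api": "apply_moves", "payload": {
  "targets": [
    {"translation": [0, 0, -0.01], "twist": 0, "hand": 0.4},
    {"translation": [0, 0, 0], "twist": 0, "hand": 0.4},
    {"translation": [0, 0, 0], "twist": 0, "hand": 0.4},
    {"translation": [0, 0, 0], "twist": 0, "hand": 0.4},
    {"translation": [0, 0, 0], "twist": 0, "hand": 0.4},
    {"translation": [0, 0, 0], "twist": 0, "hand": 0.4}
  ]
}}

```text
time: 15.7
tool_pos: [0.5477, -0.1694, 0.0291]
tool_rot: [0.001, 0.992, 0.127, 0.002]
contact_force: [-3.8, 5.0, 17.6]
gripper_width: 0.403
grasp_force: 8.5
```

>>> {"api": "apply_moves", "payload": {
  "targets": [
    {"translation": [0, 0, -0.2], "twist": 0, "hand": 0.4},
    {"translation": [0, 0, -0.4], "twist": 0, "hand": 0.4},
    {"translation": [0, 0, -0.3], "twist": 0, "hand": 0.4},
    {"translation": [0, 0, 0], "twist": 0, "hand": 0.4}
  ]
}}

```text
time: 16.1
tool_pos: [0.5483, -0.1704, 0.1209]
tool_rot: [0.003, 0.992, 0.127, 0.004]
contact_force: [0.6, 0.4, 0.8]
gripper_width: 0.402
grasp_force: 0.0
```

```bash
python3 -c "
from h import *
plan((545,-168.8,25,14.6))
f=grab_frame('scene');cv2.imwrite('pics/s6.png',cv2.resize(f[170:290,180:340,::-1],(800,600),interpolation=cv2.INTER_CUBIC))
for q,z in (('sand_block_mid',.046),('tile_yellow_mid',.008),):
  for d in regions_of('scene',q)[:1]: print(q,d['score'],rect('scene',d['pixels'],z))
"
```

```text
t 16.1 tcp [ 548.3 -170.4  120.9] th 14.6 grip 0.402 0.0 F [0.6 0.4 0.8] j6 0.89
twist -0.001 trans [-0.028 -0.024  0.959] rows>= 3
tile_yellow_mid 0.66 {'mean': array([574.5,  34.3]), 'c': array([557.2,  -1.3]), 'size': (372.2, 324.3), 'yaw': -2.8, 'px': (np.float64(263.2), np.float64(229.1)), 'n': 5076}
```

View pics/s6.png

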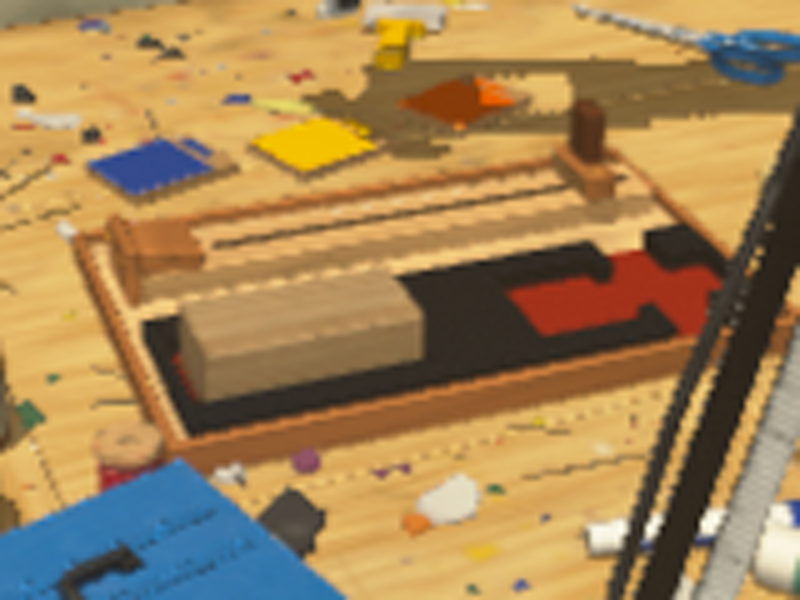

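```bash
cat >> h.py <<'E'
def proj(cam,w):
    c=get_calibration(cam);K=np.array(c["camera_matrix"]);P=np.array(c["pose"]); w=np.atleast_2d(w)
    q=(w-P[:3,3])@P[:3,:3]; return np.c_[K[0,0]*q[:,0]/-q[:,2]+K[0,2],K[1,1]*-q[:,1]/-q[:,2]+K[1,2]]
T=np.array([570.2,33.5]);_t=3.0748;TX=np.array([np.cos(_t),np.sin(_t)]);TY=np.array([-TX[1],TX[0]])
def tw(x,y,z): "tray mm -> world m"; return np.r_[T+x*TX+y*TY,z]/1000
E
python3 -c "
from h import *
f=grab_frame('scene'); u0,v0,k=208,214,12
im=cv2.resize(f[v0:v0+50,u0:u0+66,::-1],(792,600),interpolation=cv2.INTER_CUBIC)
def dr(pts,col):
    p=[((q+.5-[u0,v0])*k).astype(int) for q in proj('scene',[tw(*a) for a in pts])]
    cv2.polylines(im,[np.array(p)],False,col,1)
x0,x1,y0,y1=-146,-34,-83.5,-26.5
dr([(x0,y0,24),(x0,y0,46),(x1,y0,46),(x1,y0,24)],(0,255,0)); dr([(x0,y0,46),(x0,y1,46),(x1,y1,46),(x1,y0,46)],(0,255,0))
dr([(-148.5,-86.5,24),(-31.5,-86.5,24),(-31.5,-23.5,24),(-148.5,-23.5,24),(-148.5,-86.5,24)],(255,255,0))
dr([(-168,-113,20),(168,-113,20)],(255,0,255)); dr([(-168,-113,20),(-168,113,20)],(255,0,255))
cv2.imwrite('pics/s7.png',im)"
```

```text
(no output)
```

View pics/s7.png

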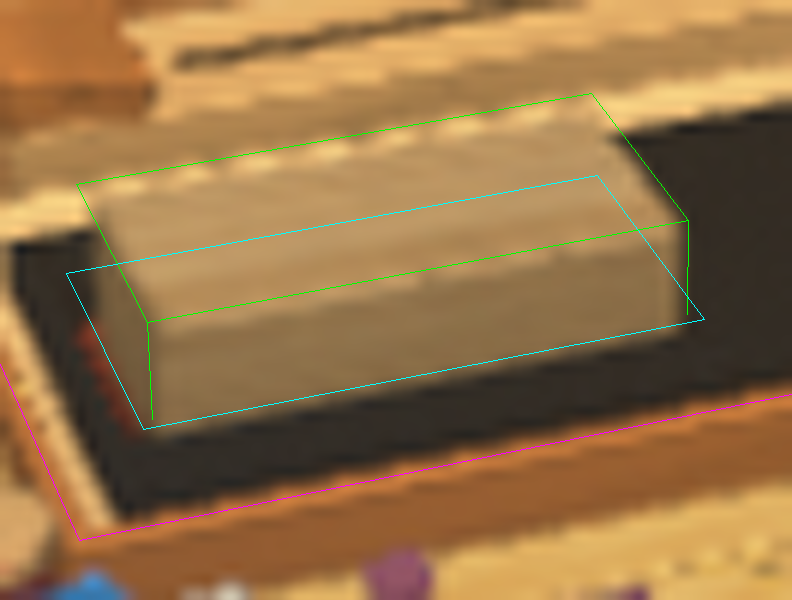

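```bash
cat >> h.py <<'E'
def col(cam,name):
    "painted square (58 x 58) centre & fit in world mm on z=8mm by colour"
    f=grab_frame(cam); h=cv2.cvtColor(f,cv2.COLOR_RGB2HSV).astype(int); H=h[...,0]
    lo,hi={"yellow":(22,34),"orange":(3,14),"blue":(105,130)}[name]
    m=(H>=lo)&(H<=hi)&(h[...,1]>160)&(h[...,2]>60)
    v,u=np.mgrid[:384,:512]; w=ray(cam,np.c_[u.ravel(),v.ravel()],.008)[:,:2]*1000
    reg=(w[:,0]>380)&(w[:,0]<720)&(w[:,1]<-110)&(w[:,1]>-270)
    return rect(cam,m&reg.reshape(384,512),.008)
E
python3 -c "
from h import *
for n in ('yellow','blue'): print(n,col('scene',n))
for n in ('yellow','blue'): print(n,col('top',n))
for d in recognise('scene','tile_yellow_mid')[:2]: print(d)
"
```

```text
yellow {'mean': array([ 556.4, -165.1]), 'c': array([ 551. , -167.3]), 'size': (70.5, 56.3), 'yaw': 14.6, 'px': (np.float64(242.5), np.float64(198.2)), 'n': 141}
blue {'mean': array([ 671.7, -177.7]), 'c': array([ 667.6, -175.3]), 'size': (43.7, 32.8), 'yaw': -73.3, 'px': (np.float64(206.0), np.float64(203.0)), 'n': 42}
yellow {'mean': array([ 529.1, -156.9]), 'c': array([ 528.5, -156.1]), 'size': (17.6, 9.2), 'yaw': 80.1, 'px': (np.float64(289.6), np.float64(200.7)), 'n': 14}Traceback (most recent call last):
  File "<string>", line 4, in <module>
    for n in ('yellow','blue'): print(n,col('top',n))
                                        ~~~^^^^^^^^^
  File "h.py", line 37, in col
    return rect(cam,m&reg.reshape(384,512),.008)
  File "h.py", line 10, in rect
    n,l,st,_=cv2.connectedComponentsWithStats(mask.astype(np.uint8)); k=1+np.argmax(st[1:,4]); m=l==k
                                                                          ~~~~~~~~~^^^^^^^^^^
    return _wrapfunc(a, 'argmax', axis=axis, out=out, **kwds)
    return bound(*args, **kwds)
ValueError: attempt to get argmax of an empty sequence
```

>>> {"api": "apply_moves", "payload": {
  "targets": [
    {"translation": [-0.025, -0.02, 0], "twist": 0, "hand": 1},
    {"translation": [0, 0, 0.2], "twist": 0, "hand": 1},
    {"translation": [0, 0, 0], "twist": 0, "hand": 1},
    {"translation": [0, 0, 0], "twist": 0, "hand": 1},
    {"translation": [0, 0, 0.4], "twist": 0, "hand": 1},
    {"translation": [0, 0, 0.3], "twist": 0, "hand": 1},
    {"translation": [0, 0, 0], "twist": 0, "hand": 1},
    {"translation": [0, 0, 0], "twist": 0, "hand": 1}
  ]
}}

```text
time: 17.3
tool_pos: [0.5422, -0.1678, 0.0254]
tool_rot: [-0.0, 0.992, 0.127, -0.0]
contact_force: [0.3, 0.0, 0.1]
gripper_width: 1.005
grasp_force: 0.0
```

>>> {"api": "apply_moves", "payload": {
  "targets": [
    {"translation": [0.029, 0.02, 0.05], "twist": 0, "hand": 1},
    {"translation": [0, 0, 0], "twist": 0, "hand": 1},
    {"translation": [0, 0, 0], "twist": 0, "hand": 0.4},
    {"translation": [0, 0, 0], "twist": 0, "hand": 0.4},
    {"translation": [0, 0, 0], "twist": 0, "hand": 0.4},
    {"translation": [0, 0, 0], "twist": 0, "hand": 0.4},
    {"translation": [0, 0, 0], "twist": 0, "hand": 0.4},
    {"translation": [0, 0, 0], "twist": 0, "hand": 0.4}
  ]
}}

```text
time: 18.1
tool_pos: [0.5465, -0.1694, 0.0214]
tool_rot: [0.001, 0.992, 0.127, 0.001]
contact_force: [-0.7, -0.1, 5.2]
gripper_width: 0.648
grasp_force: 63.9
```

>>> {"api": "apply_moves", "payload": {
  "targets": [
    {"translation": [0, 0, -0.2], "twist": 0, "hand": 0.4},
    {"translation": [0, 0, -0.4], "twist": 0, "hand": 0.4},
    {"translation": [0, 0, -0.4], "twist": 0.8, "hand": 0.4},
    {"translation": [0, 0, 0], "twist": 0.8, "hand": 0.4},
    {"translation": [0, 0, 0], "twist": 0.8, "hand": 0.4},
    {"translation": [0, 0, 0], "twist": 0.8, "hand": 0.4},
    {"translation": [0, 0, 0], "twist": 0, "hand": 0.4}
  ]
}}

```text
time: 18.8
tool_pos: [0.5449, -0.1687, 0.1195]
tool_rot: [-0.0, 0.999, -0.033, -0.0]
contact_force: [0.2, -0.6, -1.1]
gripper_width: 0.647
grasp_force: 63.7
```

```bash
python3 -c "
from h import *
plan((672.5,-26.5,90,-3.8),(672.5,-26.5,65,-3.8))"
```

```text
t 18.8 tcp [ 544.9 -168.7  119.5] th -3.7 grip 0.647 63.7 F [ 0.2 -0.6 -1.1] j6 1.21
twist 0.011 trans [ 1.179 -1.503  0.295] rows>= 5
twist -0.0 trans [ 0.   -0.    0.25] rows>= 1
```

>>> {"api": "apply_moves", "payload": {
  "targets": [
    {"translation": [0.295, -0.376, 0], "twist": 0, "hand": 0.4},
    {"translation": [0.295, -0.376, 0], "twist": 0, "hand": 0.4},
    {"translation": [0.295, -0.376, 0], "twist": 0, "hand": 0.4},
    {"translation": [0.294, -0.375, 0], "twist": 0, "hand": 0.4},
    {"translation": [0, 0, 0.2], "twist": 0, "hand": 0.4},
    {"translation": [0, 0, 0.1], "twist": 0, "hand": 0.4},
    {"translation": [0, 0, 0], "twist": 0, "hand": 0.4},
    {"translation": [0, 0, 0], "twist": 0, "hand": 0.4}
  ]
}}

```text
time: 19.6
tool_pos: [0.6719, -0.0273, 0.0892]
tool_rot: [-0.0, 0.999, -0.033, -0.001]
contact_force: [-0.5, 0.3, -0.2]
gripper_width: 0.649
grasp_force: 63.8
```

```bash
python3 -c "
from h import *
plan((672.5,-26.5,65,-3.8))"
```

```text
t 19.6 tcp [671.9 -27.3  89.2] th -3.8 grip 0.649 63.8 F [-0.5  0.3 -0.2] j6 1.49
twist 0.003 trans [ 0.006 -0.009  0.242] rows>= 1
```

>>> {"api": "apply_moves", "payload": {
  "targets": [
    {"translation": [0.005, -0.008, 0.15], "twist": 0, "hand": 0.4},
    {"translation": [0, 0, 0.09], "twist": 0, "hand": 0.4},
    {"translation": [0, 0, 0], "twist": 0, "hand": 0.4},
    {"translation": [0, 0, 0], "twist": 0, "hand": 0.4}
  ]
}}

```text
time: 20.0
tool_pos: [0.673, -0.026, 0.0653]
tool_rot: [-0.0, 0.999, -0.033, -0.0]
contact_force: [0.8, -0.4, -0.9]
gripper_width: 0.653
grasp_force: 63.8
```

>>> {"api": "apply_moves", "payload": {
  "targets": [
    {"translation": [0, 0, 0.03], "twist": 0, "hand": 0.4},
    {"translation": [0, 0, 0.03], "twist": 0, "hand": 0.4},
    {"translation": [0, 0, 0], "twist": 0, "hand": 0.4},
    {"translation": [0, 0, 0], "twist": 0, "hand": 0.4}
  ]
}}

```text
time: 20.4
tool_pos: [0.6737, -0.026, 0.0618]
tool_rot: [0.0, 0.999, -0.033, 0.0]
contact_force: [-5.9, -0.1, 7.4]
gripper_width: 0.645
grasp_force: 64.7
```

>>> {"api": "apply_moves", "payload": {
  "targets": [
    {"translation": [0, 0, 0.03], "twist": 0, "hand": 0.4},
    {"translation": [0, 0, 0], "twist": 0, "hand": 0.4},
    {"translation": [0, 0, 0], "twist": 0, "hand": 0.9},
    {"translation": [0, 0, 0], "twist": 0, "hand": 0.9},
    {"translation": [0, 0, 0], "twist": 0, "hand": 0.9},
    {"translation": [0, 0, -0.2], "twist": 0, "hand": 0.9},
    {"translation": [0, 0, -0.4], "twist": 0, "hand": 0.9},
    {"translation": [0, 0, -0.4], "twist": 0, "hand": 0.9}
  ]
}}

```text
time: 21.2
tool_pos: [0.6724, -0.0257, 0.1561]
tool_rot: [-0.0, 0.999, -0.033, -0.002]
contact_force: [0.6, -0.0, 0.8]
gripper_width: 0.901
grasp_force: 0.0
```

```bash
python3 -c "
from h import *
plan((434,-190.4,140,22.8),(434,-190.4,20,22.8))
f=grab_frame('scene'); u0,v0,k=195,180,8
im=cv2.resize(f[v0:v0+75,u0:u0+100,::-1],(800,600),interpolation=cv2.INTER_CUBIC)
# model of the first tile's painted top, x local -38..20
c,s=np.cos(.2),np.sin(.2)
P=[]
for lx,ly in ((-38,-29),(38,-29),(38,29),(-38,29),(-38,-29),(20,-29),(20,29)):
    P.append(tw(-147+39+c*lx+s*4,53+ly,28+12-s*lx+c*4))
p=((proj('scene',P)+.5-[u0,v0])*k).astype(int); cv2.polylines(im,[p],False,(0,255,0),1)
cv2.imwrite('pics/s8.png',im)"
```

```text
t 21.2 tcp [672.4 -25.7 156.1] th -3.7 grip 0.901 0.0 F [ 0.6 -0.   0.8] j6 1.49
twist -4.633 trans [-2.836  0.595  0.161] rows>= 7
twist -0.0 trans [0.  0.  1.2] rows>= 3
```

View pics/s8.png

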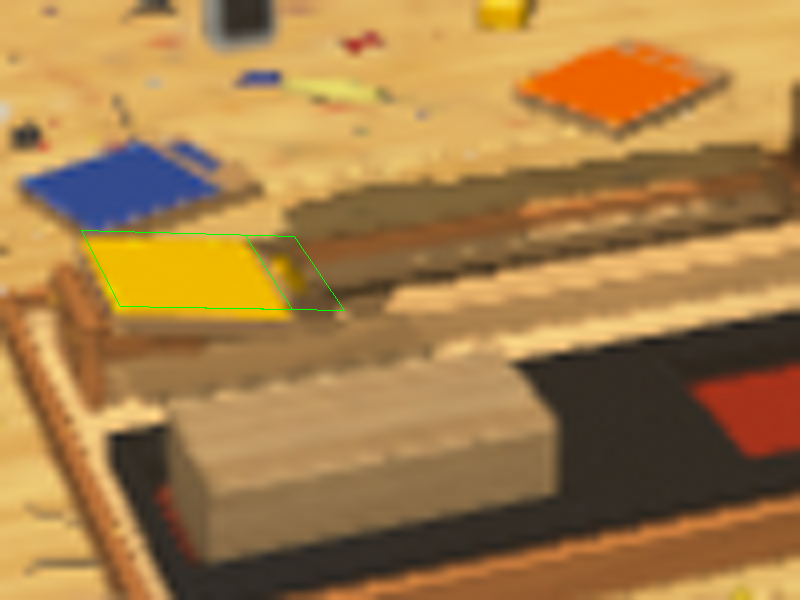

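>>> {"api": "apply_moves", "payload": {
  "targets": [
    {"translation": [0, 0, 0], "twist": -1, "hand": 1},
    {"translation": [0, 0, 0], "twist": -1, "hand": 1},
    {"translation": [0, 0, 0], "twist": -1, "hand": 1},
    {"translation": [0, 0, 0], "twist": -1, "hand": 1},
    {"translation": [0, 0, 0], "twist": -0.633, "hand": 1},
    {"translation": [-0.4, 0.085, 0], "twist": 0, "hand": 1},
    {"translation": [-0.4, 0.085, 0], "twist": 0, "hand": 1},
    {"translation": [-0.4, 0.085, 0], "twist": 0, "hand": 1}
  ]
}}

```text
time: 22.05
tool_pos: [0.5715, -0.0963, 0.1561]
tool_rot: [-0.0, 0.98, 0.198, -0.0]
contact_force: [0.6, 0.3, -0.6]
gripper_width: 1.001
grasp_force: 0.0
```

>>> {"api": "apply_moves", "payload": {
  "targets": [
    {"translation": [-0.4, 0.085, 0], "twist": 0, "hand": 1},
    {"translation": [-0.4, 0.085, 0], "twist": 0, "hand": 1},
    {"translation": [-0.4, 0.085, 0], "twist": 0, "hand": 1},
    {"translation": [-0.436, 0.085, 0], "twist": 0, "hand": 1},
    {"translation": [0, 0, 0.4], "twist": 0, "hand": 1},
    {"translation": [0, 0, 0.4], "twist": 0, "hand": 1},
    {"translation": [0, 0, 0], "twist": 0, "hand": 1},
    {"translation": [0, 0, 0], "twist": 0, "hand": 1}
  ]
}}

```text
time: 22.85
tool_pos: [0.4346, -0.1903, 0.0765]
tool_rot: [-0.001, 0.98, 0.198, -0.001]
contact_force: [0.5, -0.5, 0.7]
gripper_width: 0.997
grasp_force: 0.0
```

```bash
python3 -c "
from h import *
plan((434,-190.4,20,22.8))"
```

```text
t 22.9 tcp [ 434.6 -190.3   76.5] th 22.8 grip 0.997 0.0 F [ 0.5 -0.5  0.7] j6 0.6
twist 0.001 trans [-0.006 -0.001  0.565] rows>= 2
```

>>> {"api": "apply_moves", "payload": {
  "targets": [
    {"translation": [-0.006, 0, 0.3], "twist": 0, "hand": 1},
    {"translation": [0, 0, 0.265], "twist": 0, "hand": 1},
    {"translation": [0, 0, 0], "twist": 0, "hand": 1},
    {"translation": [0, 0, 0], "twist": 0, "hand": 0.4},
    {"translation": [0, 0, 0], "twist": 0, "hand": 0.4},
    {"translation": [0, 0, 0], "twist": 0, "hand": 0.4},
    {"translation": [0, 0, 0], "twist": 0, "hand": 0.4},
    {"translation": [0, 0, 0], "twist": 0, "hand": 0.4}
  ]
}}

```text
time: 23.65
tool_pos: [0.4367, -0.1921, 0.0239]
tool_rot: [0.002, 0.98, 0.198, 0.002]
contact_force: [-2.0, 2.2, 7.3]
gripper_width: 0.636
grasp_force: 61.5
```

>>> {"api": "apply_moves", "payload": {
  "targets": [
    {"translation": [0, 0, -0.2], "twist": 0, "hand": 0.4},
    {"translation": [0, 0, -0.4], "twist": 0, "hand": 0.4},
    {"translation": [0, 0, -0.4], "twist": 0.8, "hand": 0.4},
    {"translation": [0, 0, 0], "twist": 0.8, "hand": 0.4},
    {"translation": [0, 0, 0], "twist": 1, "hand": 0.4},
    {"translation": [0, 0, 0], "twist": 1, "hand": 0.4},
    {"translation": [0, 0, 0], "twist": 1, "hand": 0.4},
    {"translation": [0, 0, 0], "twist": 0, "hand": 0.4}
  ]
}}

```text
time: 24.45
tool_pos: [0.4351, -0.1912, 0.1221]
tool_rot: [0.001, 1.0, -0.031, 0.001]
contact_force: [-0.1, 0.6, -0.2]
gripper_width: 0.636
grasp_force: 63.3
```

```bash
python3 -c "
from h import *
g=tw(-147+80,53,0)*1000
plan((g[0],g[1],90,-3.8),(g[0],g[1],65,-3.8)); print(g)"
```

```text
t 24.4 tcp [ 435.1 -191.2  122.1] th -3.5 grip 0.636 63.3 F [-0.1  0.6 -0.2] j6 1.06
twist 0.045 trans [ 1.869 -1.801  0.321] rows>= 6
twist -0.0 trans [ 0.   -0.    0.25] rows>= 1
[633.51322431 -23.85360169   0.        ]
```

>>> {"api": "apply_moves", "payload": {
  "targets": [
    {"translation": [0.312, -0.3, 0], "twist": 0.045, "hand": 0.4},
    {"translation": [0.312, -0.3, 0], "twist": 0, "hand": 0.4},
    {"translation": [0.312, -0.3, 0], "twist": 0, "hand": 0.4},
    {"translation": [0.312, -0.3, 0], "twist": 0, "hand": 0.4},
    {"translation": [0.312, -0.3, 0.1], "twist": 0, "hand": 0.4},
    {"translation": [0.31, -0.3, 0.2], "twist": 0, "hand": 0.4},
    {"translation": [0, 0, 0], "twist": 0, "hand": 0.4},
    {"translation": [0, 0, 0], "twist": 0, "hand": 0.4}
  ]
}}

```text
time: 25.25
tool_pos: [0.6329, -0.0228, 0.0898]
tool_rot: [0.0, 0.999, -0.032, -0.001]
contact_force: [-0.4, 0.2, -1.2]
gripper_width: 0.638
grasp_force: 63.4
```

```bash
python3 -c "
from h import *
g=tw(-147+80,53,0)*1000
plan((g[0],g[1],66,-3.8)); print(g)"
```

```text
t 25.2 tcp [632.9 -22.8  89.8] th -3.6 grip 0.638 63.4 F [-0.4  0.2 -1.2] j6 1.48
twist 0.029 trans [0.007 0.01  0.238] rows>= 1
[633.51322431 -23.85360169   0.        ]
```

>>> {"api": "apply_moves", "payload": {
  "targets": [
    {"translation": [0.005, 0.01, 0.15], "twist": 0.02, "hand": 0.4},
    {"translation": [0, 0, 0.09], "twist": 0, "hand": 0.4},
    {"translation": [0, 0, 0], "twist": 0, "hand": 0.4},
    {"translation": [0, 0, 0], "twist": 0, "hand": 0.4},
    {"translation": [0, 0, 0.03], "twist": 0, "hand": 0.4},
    {"translation": [0, 0, 0], "twist": 0, "hand": 0.4}
  ]
}}

```text
time: 25.85
tool_pos: [0.6332, -0.025, 0.0639]
tool_rot: [0.0, 0.999, -0.034, 0.0]
contact_force: [-3.7, -1.9, 3.3]
gripper_width: 0.635
grasp_force: 63.6
```

>>> {"api": "apply_moves", "payload": {
  "targets": [
    {"translation": [0, 0, 0.03], "twist": 0, "hand": 0.4},
    {"translation": [0, 0, 0.01], "twist": 0, "hand": 0.4},
    {"translation": [0, 0, 0], "twist": 0, "hand": 0.9},
    {"translation": [0, 0, 0], "twist": 0, "hand": 0.9},
    {"translation": [0, 0, 0], "twist": 0, "hand": 0.9},
    {"translation": [0, 0, -0.2], "twist": 0, "hand": 0.9},
    {"translation": [0, 0, -0.4], "twist": 0, "hand": 0.9},
    {"translation": [0, 0, -0.4], "twist": 0, "hand": 0.9}
  ]
}}

```text
time: 26.65
tool_pos: [0.6324, -0.0243, 0.1589]
tool_rot: [-0.0, 0.999, -0.034, -0.001]
contact_force: [0.9, 0.2, -0.2]
gripper_width: 0.9
grasp_force: 0.0
```

```bash
cat > view.py <<'E'
from h import *
import sys
n,out=int(sys.argv[1]),sys.argv[2]
f=grab_frame('scene'); u0,v0,k=195,180,8
im=cv2.resize(f[v0:v0+75,u0:u0+100,::-1],(800,600),interpolation=cv2.INTER_CUBIC)
c,s=np.cos(.2),np.sin(.2)
for i in range(n):
    P=[tw(-147+39+40*i+c*lx+s*4,53+ly,28+12-s*lx+c*4) for lx,ly in ((-38,-29),(38,-29),(38,29),(-38,29),(-38,-29),(20,-29),(20,29))]
    p=((proj('scene',P)+.5-[u0,v0])*k).astype(int); cv2.polylines(im,[p],False,(0,255,0),1)
cv2.imwrite(out,im)
E
python3 view.py 2 pics/s9.png; python3 -c "
from h import *
plan((649.5,-177.5,140,14.7),(649.5,-177.5,20,14.7))"
```

```text
t 26.7 tcp [637.  -24.9 168.7] th -3.9 grip 0.899 0.0 F [ 3.  -0.3  5.7] j6 1.48
twist -3.249 trans [-0.267  1.508  0.287] rows>= 4
twist -0.0 trans [0.  0.  1.2] rows>= 3
```

View pics/s9.png

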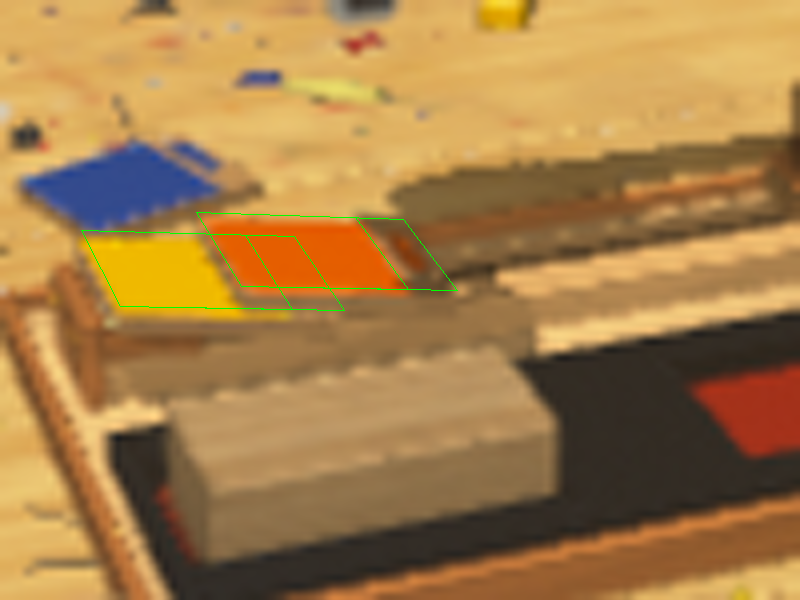

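>>> {"api": "apply_moves", "payload": {
  "targets": [
    {"translation": [0, 0, 0], "twist": -1, "hand": 1},
    {"translation": [0, 0, 0], "twist": -1, "hand": 1},
    {"translation": [0, 0, 0], "twist": -1, "hand": 1},
    {"translation": [0, 0, 0], "twist": -0.249, "hand": 1},
    {"translation": [-0.057, 0.38, 0], "twist": 0, "hand": 1},
    {"translation": [-0.057, 0.38, 0], "twist": 0, "hand": 1},
    {"translation": [-0.057, 0.38, 0], "twist": 0, "hand": 1},
    {"translation": [-0.058, 0.38, 0], "twist": 0, "hand": 1}
  ]
}}

```text
time: 27.5
tool_pos: [0.6498, -0.1786, 0.159]
tool_rot: [-0.0, 0.992, 0.127, 0.0]
contact_force: [0.1, 0.1, 0.5]
gripper_width: 1.003
grasp_force: 0.0
```

>>> {"api": "apply_moves", "payload": {
  "targets": [
    {"translation": [0, 0, 0.4], "twist": 0, "hand": 1},
    {"translation": [0, 0, 0.4], "twist": 0, "hand": 1},
    {"translation": [0, 0, 0], "twist": 0, "hand": 1},
    {"translation": [0, 0, 0], "twist": 0, "hand": 1}
  ]
}}

```text
time: 27.9
tool_pos: [0.6491, -0.177, 0.0785]
tool_rot: [-0.001, 0.992, 0.128, -0.001]
contact_force: [0.1, 1.3, 1.6]
gripper_width: 1.001
grasp_force: 0.0
```

```bash
python3 -c "
from h import *
plan((649.5,-177.5,20,14.7))"
```

```text
t 27.9 tcp [ 649.1 -177.    78.5] th 14.7 grip 1.001 0.0 F [0.1 1.3 1.6] j6 0.94
twist -0.008 trans [0.003 0.006 0.585] rows>= 2
```

>>> {"api": "apply_moves", "payload": {
  "targets": [
    {"translation": [0.003, 0.005, 0.3], "twist": 0, "hand": 1},
    {"translation": [0, 0, 0.285], "twist": 0, "hand": 1},
    {"translation": [0, 0, 0], "twist": 0, "hand": 1},
    {"translation": [0, 0, 0], "twist": 0, "hand": 0.4},
    {"translation": [0, 0, 0], "twist": 0, "hand": 0.4},
    {"translation": [0, 0, 0], "twist": 0, "hand": 0.4},
    {"translation": [0, 0, 0], "twist": 0, "hand": 0.4},
    {"translation": [0, 0, 0], "twist": 0, "hand": 0.4}
  ]
}}

```text
time: 28.7
tool_pos: [0.6547, -0.1778, 0.0292]
tool_rot: [0.001, 0.992, 0.128, 0.005]
contact_force: [-4.1, 5.7, 18.6]
gripper_width: 0.402
grasp_force: 9.2
```

>>> {"api": "apply_moves", "payload": {
  "targets": [
    {"translation": [0, 0, -0.2], "twist": 0, "hand": 0.4},
    {"translation": [0, 0, -0.4], "twist": 0, "hand": 0.4},
    {"translation": [0, 0, -0.4], "twist": 0.8, "hand": 0.4},
    {"translation": [0, 0, 0], "twist": 0.8, "hand": 0.4},
    {"translation": [0, 0, 0], "twist": 0.8, "hand": 0.4},
    {"translation": [0, 0, 0], "twist": 0.83, "hand": 0.4},
    {"translation": [0, 0, 0], "twist": 0, "hand": 0.4},
    {"translation": [0, 0, 0], "twist": 0, "hand": 0.4}
  ]
}}

```text
time: 29.5
tool_pos: [0.6508, -0.178, 0.1226]
tool_rot: [0.0, 0.999, -0.032, 0.001]
contact_force: [0.2, -0.1, 0.2]
gripper_width: 0.398
grasp_force: 0.0
```

```bash
python3 -c "
from h import *
g=tw(-147+120,53,0)*1000
plan((g[0],g[1],90,-3.8),(g[0],g[1],65,-3.8)); print(g)"
```

```text
t 29.5 tcp [ 650.8 -178.   122.6] th -3.7 grip 0.398 0.0 F [ 0.2 -0.1  0.2] j6 1.26
twist 0.013 trans [-0.675 -1.527  0.326] rows>= 4
twist -0.0 trans [ 0.   -0.    0.25] rows>= 1
[593.60241632 -21.18388163   0.        ]
```

```bash
python3 -c "
from h import *
f=grab_frame('scene'); np.save('sc.npy',f)
b=f.astype(int); m=(b[...,2]>b[...,0]+30)&(b[...,2]>b[...,1]+20)
v,u=np.mgrid[:384,:512]; w=ray('scene',np.c_[u.ravel(),v.ravel()],.008)[:,:2]*1000
reg=((w[:,0]>580)&(w[:,0]<740)&(w[:,1]<-110)&(w[:,1]>-260)).reshape(384,512)
print(rect('scene',m&reg,.008))
f=cv2.imread('pics/s9.png').astype(int); m=(f[...,0]>f[...,2]+30)&(f[...,0]>f[...,1]+20); m[240:]=0; m[:130]=0
n,l,st,ce=cv2.connectedComponentsWithStats(m.astype(np.uint8)); k=1+np.argmax(st[1:,4]); v,u=np.nonzero(l==k)
w=ray('scene',np.c_[195+u/8-.5,180+v/8-.5],.008)*1000; print(w.mean(0),len(u)/64, 195+u.mean()/8-.5,180+v.mean()/8-.5)
"
```

```text
{'mean': array([ 664.6, -178.5]), 'c': array([ 664.1, -178.4]), 'size': (56.4, 53.7), 'yaw': 12.8, 'px': (np.float64(208.2), np.float64(202.5)), 'n': 137}
[ 662.11437878 -175.14854161    8.        ] 136.796875 209.30966590519702 202.81966019417476
```

```bash
python3 -c "
from h import *
plan((652,-180.5,60,13.5),(652,-180.5,16.5,13.5))"
```

```text
t 29.6 tcp [ 650.6 -177.9  122.2] th -3.7 grip 0.402 0.0 F [ 0.  -0.5 -0.6] j6 1.26
twist -3.009 trans [0.008 0.028 0.622] rows>= 2
twist -0.0 trans [0.    0.    0.435] rows>= 1
```

>>> {"api": "apply_moves", "payload": {
  "targets": [
    {"translation": [0, 0, 0], "twist": -1, "hand": 1},
    {"translation": [0, 0, 0], "twist": -1, "hand": 1},
    {"translation": [0, 0, 0], "twist": -1, "hand": 1},
    {"translation": [0.008, 0.028, 0.1], "twist": 0, "hand": 1},
    {"translation": [0, 0, 0.3], "twist": 0, "hand": 1},
    {"translation": [0, 0, 0.3], "twist": 0, "hand": 1},
    {"translation": [0, 0, 0.25], "twist": 0, "hand": 1},
    {"translation": [0, 0, 0], "twist": 0, "hand": 1}
  ]
}}

```text
time: 30.35
tool_pos: [0.6479, -0.1791, 0.0202]
tool_rot: [-0.002, 0.993, 0.116, -0.004]
contact_force: [-0.5, 1.3, -1.2]
gripper_width: 1.0
grasp_force: 0.0
```

>>> {"api": "apply_moves", "payload": {
  "targets": [
    {"translation": [0, 0, 0], "twist": 0, "hand": 1},
    {"translation": [0, 0, 0], "twist": 0, "hand": 1}
  ]
}}

```text
time: 30.55
tool_pos: [0.6528, -0.1809, 0.0278]
tool_rot: [0.001, 0.993, 0.116, 0.001]
contact_force: [0.6, 0.7, -0.4]
gripper_width: 1.001
grasp_force: 0.0
```

>>> {"api": "apply_moves", "payload": {
  "targets": [
    {"translation": [0, 0, 0.07], "twist": 0, "hand": 1},
    {"translation": [0, 0, 0.035], "twist": 0, "hand": 1},
    {"translation": [0, 0, 0], "twist": 0, "hand": 0.4},
    {"translation": [0, 0, 0], "twist": 0, "hand": 0.4},
    {"translation": [0, 0, 0], "twist": 0, "hand": 0.4},
    {"translation": [0, 0, 0], "twist": 0, "hand": 0.4},
    {"translation": [0, 0, 0], "twist": 0, "hand": 0.4},
    {"translation": [0, 0, 0], "twist": 0, "hand": 0.4}
  ]
}}

```text
time: 31.35
tool_pos: [0.6532, -0.1809, 0.018]
tool_rot: [0.001, 0.993, 0.116, 0.002]
contact_force: [-2.0, -0.1, 7.5]
gripper_width: 0.66
grasp_force: 67.4
```

>>> {"api": "apply_moves", "payload": {
  "targets": [
    {"translation": [0, 0, -0.2], "twist": 0, "hand": 0.4},
    {"translation": [0, 0, -0.4], "twist": 0, "hand": 0.4},
    {"translation": [0, 0, -0.4], "twist": 0.75, "hand": 0.4},
    {"translation": [0, 0, 0], "twist": 0.75, "hand": 0.4},
    {"translation": [0, 0, 0], "twist": 0.75, "hand": 0.4},
    {"translation": [0, 0, 0], "twist": 0.75, "hand": 0.4},
    {"translation": [0, 0, 0], "twist": 0, "hand": 0.4},
    {"translation": [0, 0, 0], "twist": 0, "hand": 0.4}
  ]
}}

```text
time: 32.15
tool_pos: [0.6513, -0.1802, 0.1151]
tool_rot: [-0.0, 0.999, -0.033, -0.0]
contact_force: [-0.1, 0.1, 0.1]
gripper_width: 0.656
grasp_force: 64.1
```

```bash
python3 -c "
from h import *
g=tw(-147+120,53,0)*1000
plan((g[0],g[1],90,-3.8),(g[0],g[1],63,-3.8)); print(g)"
```

```text
t 32.1 tcp [ 651.3 -180.2  115.1] th -3.7 grip 0.656 64.1 F [-0.1  0.1  0.1] j6 1.26
twist 0.011 trans [-0.681 -1.549  0.251] rows>= 4
twist -0.0 trans [ 0.   -0.    0.27] rows>= 1
[593.60241632 -21.18388163   0.        ]
```

>>> {"api": "apply_moves", "payload": {
  "targets": [
    {"translation": [-0.17, -0.387, 0], "twist": 0, "hand": 0.4},
    {"translation": [-0.17, -0.387, 0], "twist": 0, "hand": 0.4},
    {"translation": [-0.17, -0.387, 0], "twist": 0, "hand": 0.4},
    {"translation": [-0.17, -0.388, 0], "twist": 0, "hand": 0.4},
    {"translation": [0, 0, 0.25], "twist": 0, "hand": 0.4},
    {"translation": [0, 0, 0], "twist": 0, "hand": 0.4},
    {"translation": [0, 0, 0], "twist": 0, "hand": 0.4},
    {"translation": [0, 0, 0], "twist": 0, "hand": 0.4}
  ]
}}

```text
time: 32.95
tool_pos: [0.5948, -0.0221, 0.0913]
tool_rot: [0.0, 0.999, -0.034, 0.001]
contact_force: [-0.1, -0.8, -0.4]
gripper_width: 0.659
grasp_force: 64.1
```

```bash
python3 -c "
from h import *
g=tw(-147+120,53,0)*1000
plan((g[0],g[1],63,-3.8)); print(g)"
```

```text
t 33.0 tcp [594.8 -22.1  91.3] th -3.9 grip 0.659 64.1 F [-0.1 -0.8 -0.4] j6 1.48
twist -0.01 trans [-0.013 -0.008  0.283] rows>= 1
[593.60241632 -21.18388163   0.        ]
```

>>> {"api": "apply_moves", "payload": {
  "targets": [
    {"translation": [-0.008, -0.006, 0.18], "twist": 0, "hand": 0.4},
    {"translation": [0, 0, 0.1], "twist": 0, "hand": 0.4},
    {"translation": [0, 0, 0], "twist": 0, "hand": 0.4},
    {"translation": [0, 0, 0], "twist": 0, "hand": 0.4},
    {"translation": [0, 0, 0.03], "twist": 0, "hand": 0.4},
    {"translation": [0, 0, 0], "twist": 0, "hand": 0.4}
  ]
}}

```text
time: 33.55
tool_pos: [0.5941, -0.0209, 0.0605]
tool_rot: [0.0, 0.999, -0.033, 0.001]
contact_force: [-1.2, 0.4, 3.1]
gripper_width: 0.655
grasp_force: 64.5
```

>>> {"api": "apply_moves", "payload": {
  "targets": [
    {"translation": [0, 0, 0.03], "twist": 0, "hand": 0.4},
    {"translation": [0, 0, 0.01], "twist": 0, "hand": 0.4},
    {"translation": [0, 0, 0], "twist": 0, "hand": 0.9},
    {"translation": [0, 0, 0], "twist": 0, "hand": 0.9},
    {"translation": [0, 0, 0], "twist": 0, "hand": 0.9},
    {"translation": [0, 0, -0.2], "twist": 0, "hand": 0.9},
    {"translation": [0, 0, -0.4], "twist": 0, "hand": 0.9},
    {"translation": [0, 0, -0.4], "twist": 0, "hand": 0.9}
  ]
}}

```text
time: 34.35
tool_pos: [0.5921, -0.0204, 0.1548]
tool_rot: [-0.0, 0.999, -0.033, -0.002]
contact_force: [0.4, -0.8, 1.0]
gripper_width: 0.905
grasp_force: 0.0
```

```bash
python3 -c "
from h import *
f=grab_frame('top')
for q,z in (('scraper_mid',.007),('follower',.06)):
  for d in regions_of('top',q)[:2]: print(q,d['score'],rect('top',d['pixels'],z))
h=cv2.cvtColor(f,cv2.COLOR_RGB2HSV).astype(int); u=np.arange(512)[None]; v=np.arange(384)[:,None]
reg=(u>310)&(u<365)&(v>215)&(v<260)
y=reg&(abs(h[...,0]-26)<6)&(h[...,1]>150); print('handle',rect('top',y,.013))
b=reg&(h[...,1]<60)&(h[...,2]>110); print('blade',rect('top',b,.002))
"
```

```text
scraper_mid 0.74 {'mean': array([ 412. , -339.9]), 'c': array([ 418.8, -326.9]), 'size': (116.2, 57.7), 'yaw': 59.1, 'px': (np.float64(344.5), np.float64(237.5)), 'n': 386}
handle {'mean': array([ 435.7, -308.7]), 'c': array([ 435.5, -310.1]), 'size': (64.1, 17.5), 'yaw': 57.4, 'px': (np.float64(335.4), np.float64(229.9)), 'n': 94}
blade {'mean': array([ 404.1, -360. ]), 'c': array([ 404.6, -359.4]), 'size': (58.3, 47.9), 'yaw': -32.6, 'px': (np.float64(350.3), np.float64(240.0)), 'n': 249}
```

>>> {"api": "apply_moves", "payload": {
  "targets": [
    {"translation": [0, 0, 0], "twist": -1, "hand": 0.8},
    {"translation": [0, 0, 0], "twist": -1, "hand": 0.8},
    {"translation": [0, 0, 0], "twist": -1, "hand": 0.8},
    {"translation": [0, 0, 0], "twist": -1, "hand": 0.8},
    {"translation": [0, 0, 0], "twist": -1, "hand": 0.8},
    {"translation": [0, 0, 0], "twist": -1, "hand": 0.8},
    {"translation": [0, 0, 0], "twist": -1, "hand": 0.8},
    {"translation": [0, 0, 0], "twist": -1, "hand": 0.8}
  ]
}}

```text
time: 35.3
tool_pos: [0.5921, -0.0204, 0.153]
tool_rot: [-0.001, 0.933, 0.36, -0.002]
contact_force: [-0.4, 0.1, 0.6]
gripper_width: 0.799
grasp_force: 0.0
```

>>> {"api": "apply_moves", "payload": {
  "targets": [
    {"translation": [0, 0, 0], "twist": -1, "hand": 0.8},
    {"translation": [0, 0, 0], "twist": -1, "hand": 0.8},
    {"translation": [0, 0, 0], "twist": -0.68, "hand": 0.8},
    {"translation": [0, 0, 0], "twist": 0, "hand": 0.8},
    {"translation": [0, 0, 0], "twist": 0, "hand": 0.8}
  ]
}}

```text
time: 35.8
tool_pos: [0.5925, -0.0205, 0.1538]
tool_rot: [-0.001, 0.878, 0.479, -0.001]
contact_force: [-1.0, -0.4, 0.1]
gripper_width: 0.804
grasp_force: 0.0
```

```bash
python3 -c "
from h import *
plan((433.9,-313.1,100,57.4),(433.9,-313.1,24.5,57.4))"
```

```text
t 35.8 tcp [592.5 -20.5 153.8] th 57.3 grip 0.804 0.0 F [-1.  -0.4  0.1] j6 0.41
twist -0.02 trans [-3.32   0.241  0.538] rows>= 8
twist -0.0 trans [0.    0.    0.755] rows>= 2
```

>>> {"api": "apply_moves", "payload": {
  "targets": [
    {"translation": [-0.415, 0.03, 0], "twist": 0, "hand": 0.8},
    {"translation": [-0.415, 0.03, 0], "twist": 0, "hand": 0.8},
    {"translation": [-0.415, 0.03, 0], "twist": 0, "hand": 0.8},
    {"translation": [-0.415, 0.03, 0], "twist": 0, "hand": 0.8},
    {"translation": [-0.415, 0.03, 0], "twist": 0, "hand": 0.8},
    {"translation": [-0.415, 0.03, 0], "twist": 0, "hand": 0.8},
    {"translation": [-0.415, 0.03, 0], "twist": 0, "hand": 0.8},
    {"translation": [-0.415, 0.03, 0], "twist": 0, "hand": 0.8}
  ]
}}

```text
time: 36.6
tool_pos: [0.4332, -0.3142, 0.1549]
tool_rot: [-0.0, 0.878, 0.479, -0.0]
contact_force: [0.3, -0.3, -0.6]
gripper_width: 0.798
grasp_force: 0.0
```

>>> {"api": "apply_moves", "payload": {
  "targets": [
    {"translation": [0, 0, 0.4], "twist": 0, "hand": 0.8},
    {"translation": [0, 0, 0.4], "twist": 0, "hand": 0.8},
    {"translation": [0, 0, 0], "twist": 0, "hand": 0.8},
    {"translation": [0, 0, 0], "twist": 0, "hand": 0.8}
  ]
}}

```text
time: 37.0
tool_pos: [0.4339, -0.3126, 0.0747]
tool_rot: [-0.001, 0.877, 0.48, -0.0]
contact_force: [-0.7, 0.1, 0.7]
gripper_width: 0.803
grasp_force: 0.0
```

```bash
python3 -c "
from h import *
plan((433.9,-313.1,24.5,57.4))
f=grab_frame('scene')
h=cv2.cvtColor(f,cv2.COLOR_RGB2HSV).astype(int)
cv2.imwrite('pics/s10.png',np.hstack([cv2.resize(f[180:255,195:295,::-1],(400,300),interpolation=cv2.INTER_CUBIC),cv2.resize(f[120:195,215:315,::-1],(400,300),interpolation=cv2.INTER_CUBIC)]))"
```

```text
t 37.0 tcp [ 433.9 -312.6   74.7] th 57.3 grip 0.803 0.0 F [-0.7  0.1  0.7] j6 -0.19
twist -0.01 trans [-0.005  0.003  0.502] rows>= 2
```

View pics/s10.png

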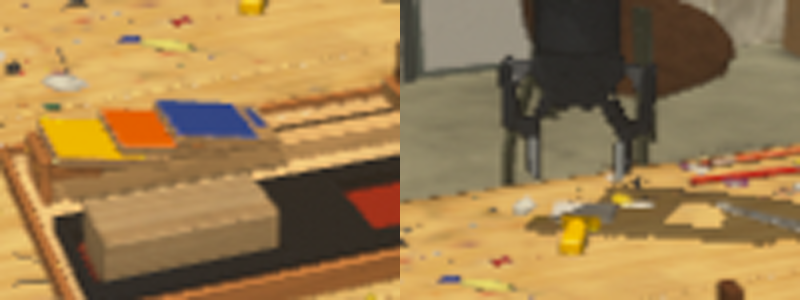

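>>> {"api": "apply_moves", "payload": {
  "targets": [
    {"translation": [0, 0, 0.3], "twist": 0, "hand": 0.8},
    {"translation": [0, 0, 0.2], "twist": 0, "hand": 0.8},
    {"translation": [0, 0, 0], "twist": 0, "hand": 0.1},
    {"translation": [0, 0, 0], "twist": 0, "hand": 0.1},
    {"translation": [0, 0, 0], "twist": 0, "hand": 0.1},
    {"translation": [0, 0, 0], "twist": 0, "hand": 0.1},
    {"translation": [0, 0, 0], "twist": 0, "hand": 0.1},
    {"translation": [0, 0, 0], "twist": 0, "hand": 0.1}
  ]
}}

```text
time: 37.85
tool_pos: [0.436, -0.3144, 0.0284]
tool_rot: [0.002, 0.877, 0.48, 0.001]
contact_force: [-1.2, 2.0, 7.0]
gripper_width: 0.322
grasp_force: 58.2
```

>>> {"api": "apply_moves", "payload": {
  "targets": [
    {"translation": [0, 0, -0.2], "twist": 0, "hand": 0.1},
    {"translation": [0, 0, -0.4], "twist": 0, "hand": 0.1},
    {"translation": [0, 0, -0.4], "twist": 0, "hand": 0.1},
    {"translation": [0, 0, 0], "twist": 0, "hand": 0.1},
    {"translation": [0, 0, 0], "twist": 0, "hand": 0.1}
  ]
}}

```text
time: 38.35
tool_pos: [0.4355, -0.3141, 0.1278]
tool_rot: [0.002, 0.877, 0.48, 0.001]
contact_force: [0.3, 1.2, -0.5]
gripper_width: 0.317
grasp_force: 58.4
```

```bash
python3 -c "
from h import *
g=tw(90+22,-55,0)*1000; print(g)
plan((g[0],g[1],90,176.2),(g[0],g[1],38,176.2))"
```

```text
[462.12060269  95.85257716   0.        ]
t 38.4 tcp [ 435.5 -314.1  127.8] th 57.4 grip 0.317 58.4 F [ 0.3  1.2 -0.5] j6 -0.19
twist -20.739 trans [0.006 4.108 0.378] rows>= 10
twist -0.0 trans [0.   0.   0.52] rows>= 2
```

>>> {"api": "apply_moves", "payload": {
  "targets": [
    {"translation": [0, 0, -0.1], "twist": -1, "hand": 0.1},
    {"translation": [0, 0, -0.1], "twist": -1, "hand": 0.1},
    {"translation": [0, 0, 0], "twist": -1, "hand": 0.1},
    {"translation": [0, 0, 0], "twist": -1, "hand": 0.1},
    {"translation": [0, 0, 0], "twist": -1, "hand": 0.1},
    {"translation": [0, 0, 0], "twist": -1, "hand": 0.1},
    {"translation": [0, 0, 0], "twist": -1, "hand": 0.1},
    {"translation": [0, 0, 0], "twist": -1, "hand": 0.1}
  ]
}}

```text
time: 39.15
tool_pos: [0.4335, -0.3123, 0.1433]
tool_rot: [-0.002, 0.619, 0.785, 0.0]
contact_force: [-0.1, 0.2, 0.2]
gripper_width: 0.323
grasp_force: 58.4
```

>>> {"api": "apply_moves", "payload": {
  "targets": [
    {"translation": [0, 0, 0], "twist": -1, "hand": 0.1},
    {"translation": [0, 0, 0], "twist": -1, "hand": 0.1},
    {"translation": [0, 0, 0], "twist": -1, "hand": 0.1},
    {"translation": [0, 0, 0], "twist": -1, "hand": 0.1},
    {"translation": [0, 0, 0], "twist": -1, "hand": 0.1},
    {"translation": [0, 0, 0], "twist": -1, "hand": 0.1},
    {"translation": [0, 0, 0], "twist": -1, "hand": 0.1},
    {"translation": [0, 0, 0], "twist": -1, "hand": 0.1}
  ]
}}

```text
time: 39.95
tool_pos: [0.4335, -0.3123, 0.1433]
tool_rot: [-0.002, 0.265, 0.964, 0.001]
contact_force: [0.1, -0.3, -0.5]
gripper_width: 0.324
grasp_force: 58.4
```

>>> {"api": "apply_moves", "payload": {
  "targets": [
    {"translation": [0, 0, 0], "twist": -1, "hand": 0.1},
    {"translation": [0, 0, 0], "twist": -1, "hand": 0.1},
    {"translation": [0, 0, 0], "twist": -1, "hand": 0.1},
    {"translation": [0, 0, 0], "twist": -1, "hand": 0.1},
    {"translation": [0, 0, 0], "twist": -0.74, "hand": 0.1},
    {"translation": [0, 0, 0], "twist": 0, "hand": 0.1}
  ]
}}

```text
time: 40.55
tool_pos: [0.4336, -0.3123, 0.1435]
tool_rot: [-0.001, 0.033, 0.999, 0.001]
contact_force: [-0.9, 0.3, -0.2]
gripper_width: 0.318
grasp_force: 58.4
```

```bash
python3 -c "
from h import *
g=tw(90+22,-55,0)*1000
plan((g[0],g[1],90,176.2),(g[0],g[1],38,176.2))"
```

```text
t 40.5 tcp [ 433.6 -312.3  143.5] th 176.2 grip 0.318 58.4 F [-0.9  0.3 -0.2] j6 -2.27
twist -0.002 trans [-0.014  4.092  0.535] rows>= 10
twist -0.0 trans [0.   0.   0.52] rows>= 2
```

>>> {"api": "apply_moves", "payload": {
  "targets": [
    {"translation": [0, 0.41, 0], "twist": 0, "hand": 0.1},
    {"translation": [0, 0.41, 0], "twist": 0, "hand": 0.1},
    {"translation": [0, 0.41, 0], "twist": 0, "hand": 0.1},
    {"translation": [0, 0.41, 0], "twist": 0, "hand": 0.1},
    {"translation": [0, 0.41, 0], "twist": 0, "hand": 0.1},
    {"translation": [0, 0.41, 0], "twist": 0, "hand": 0.1},
    {"translation": [0, 0.41, 0], "twist": 0, "hand": 0.1},
    {"translation": [0, 0.41, 0], "twist": 0, "hand": 0.1}
  ]
}}

```text
time: 41.35
tool_pos: [0.4553, 0.0159, 0.1444]
tool_rot: [-0.001, 0.034, 0.999, 0.0]
contact_force: [-0.7, -0.7, -0.5]
gripper_width: 0.317
grasp_force: 58.5
```

>>> {"api": "apply_moves", "payload": {
  "targets": [
    {"translation": [-0.01, 0.41, 0], "twist": 0, "hand": 0.1},
    {"translation": [0, 0.4, 0], "twist": 0, "hand": 0.1},
    {"translation": [0, 0, 0.4], "twist": 0, "hand": 0.1},
    {"translation": [0, 0, 0.3], "twist": 0, "hand": 0.1},
    {"translation": [0, 0, 0], "twist": 0, "hand": 0.1},
    {"translation": [0, 0, 0], "twist": 0, "hand": 0.1}
  ]
}}

```text
time: 41.95
tool_pos: [0.4617, 0.0948, 0.0747]
tool_rot: [-0.001, 0.034, 0.999, -0.0]
contact_force: [-0.1, -0.3, 0.8]
gripper_width: 0.322
grasp_force: 58.5
```

```bash
python3 -c "
from h import *
g=tw(90+22,-55,0)*1000
plan((g[0],g[1],38,176.2))
f=grab_frame('scene'); np.save('sc.npy',f); f2=grab_frame('top')
for c in ('scene','top'):
  for d in regions_of(c,'scraper_mid')[:1]: print(c,d['score'],rect(c,d['pixels'],.055 if c=='scene' else .055))
h=cv2.cvtColor(f,cv2.COLOR_RGB2HSV).astype(int)
y=(abs(h[...,0]-25)<6)&(h[...,1]>200)&(h[...,2]>120); v,u=np.nonzero(y); k=(u>240)&(v>195); print(u[k].mean() if k.any() else 0,v[k].mean() if k.any() else 0,k.sum())
"
```

```text
t 42.0 tcp [461.7  94.8  74.7] th 176.1 grip 0.322 58.5 F [-0.1 -0.3  0.8] j6 -1.46
twist -0.01 trans [-0.003  0.01   0.367] rows>= 1
scene 0.52 {'mean': array([511.2,  99.4]), 'c': array([505.5, 100.2]), 'size': (80.7, 60.2), 'yaw': -4.6, 'px': (np.float64(297.3), np.float64(218.2)), 'n': 295}
top 0.49 {'mean': array([534. , 104.9]), 'c': array([534.9, 102.8]), 'size': (29.1, 9.8), 'yaw': -88.6, 'px': (np.float64(209.8), np.float64(195.8)), 'n': 30}
317.18110236220474 225.85826771653544 127
```

```bash
python3 -c "
from h import *
f=np.load('sc.npy'); h=cv2.cvtColor(f,cv2.COLOR_RGB2HSV).astype(int)
m=(h[...,1]<70)&(h[...,2]>90); 
v,u=np.mgrid[:384,:512]; 
p=proj('scene',[tw(30,-55,53)])[0]; print(p)
m&=(abs(u-p[0]-8)<45)&(abs(v-p[1])<30)
for z in (.048,.053):
  r=rect('scene',m,z); d=r['c']-T; e=r['mean']-T; print(r, 'tray',d@TX,d@TY,e@TX,e@TY)
for x0,x1,y0,y1 in ((32,82,-85,-25),):
  print(proj('scene',[tw(a,b,51) for a,b in ((x0,y0),(x1,y0),(x1,y1),(x0,y1))]).round(1))
ys,xs=np.nonzero(m); print(xs.min(),xs.max(),ys.min(),ys.max())
"
```

```text
[284.33018987 219.74838706]
{'mean': array([514.3,  89.3]), 'c': array([513.8,  88.9]), 'size': (60.6, 49.7), 'yaw': 88.3, 'px': (np.float64(294.3), np.float64(219.1)), 'n': 201} tray 59.97180155325918 -51.51216379124944 59.49961365390207 -51.94464337192431
{'mean': array([519.1,  97.5]), 'c': array([518.7,  97. ]), 'size': (59.9, 49.1), 'yaw': 88.3, 'px': (np.float64(294.3), np.float64(219.1)), 'n': 201} tray 55.623345885621326 -59.92114311733825 55.2576093063967 -60.44672541785554
[[290.  225.7]
 [308.1 222.4]
 [297.6 212.2]
 [280.3 215.2]]
248 337 190 249
```

>>> {"api": "apply_moves", "payload": {
  "targets": [
    {"translation": [0, 0.01, 0.15], "twist": 0, "hand": 0.1},
    {"translation": [0, 0, 0.1], "twist": 0, "hand": 0.1},
    {"translation": [0, 0, 0.05], "twist": 0, "hand": 0.1},
    {"translation": [0, 0, 0], "twist": 0, "hand": 0.1},
    {"translation": [0, 0, 0], "twist": 0, "hand": 0.1}
  ]
}}

```text
time: 42.65
tool_pos: [0.4631, 0.0958, 0.0458]
tool_rot: [0.0, 0.033, 0.999, -0.0]
contact_force: [1.1, -0.1, -0.8]
gripper_width: 0.323
grasp_force: 58.5
```

>>> {"api": "apply_moves", "payload": {
  "targets": [
    {"translation": [0, 0, 0.03], "twist": 0, "hand": 0.1},
    {"translation": [0, 0, 0.03], "twist": 0, "hand": 0.1},
    {"translation": [0, 0, 0], "twist": 0, "hand": 0.1},
    {"translation": [0, 0, 0], "twist": 0, "hand": 0.1}
  ]
}}

```text
time: 43.05
tool_pos: [0.4631, 0.096, 0.0404]
tool_rot: [0.0, 0.033, 0.999, -0.0]
contact_force: [-0.9, -0.2, 6.8]
gripper_width: 0.319
grasp_force: 59.9
```

>>> {"api": "apply_moves", "payload": {
  "targets": [
    {"translation": [0, 0, 0], "twist": 0, "hand": 0.5},
    {"translation": [0, 0, 0], "twist": 0, "hand": 0.5},
    {"translation": [0, 0, 0], "twist": 0, "hand": 0.5},
    {"translation": [0, 0, -0.1], "twist": 0, "hand": 0.5},
    {"translation": [0, 0, -0.3], "twist": 0, "hand": 0.5},
    {"translation": [0, 0, -0.4], "twist": 0, "hand": 0.85},
    {"translation": [0, 0, -0.3], "twist": 0, "hand": 0.85},
    {"translation": [0, 0, 0], "twist": 0, "hand": 0.85}
  ]
}}

```text
time: 43.85
tool_pos: [0.466, 0.0961, 0.1556]
tool_rot: [0.005, 0.033, 0.999, 0.0]
contact_force: [0.8, -0.4, -0.1]
gripper_width: 0.848
grasp_force: 0.0
```

```bash
python3 -c "
from h import *
f=grab_frame('scene'); h=cv2.cvtColor(f,cv2.COLOR_RGB2HSV).astype(int)
m=(h[...,1]<70)&(h[...,2]>90)
v,u=np.mgrid[:384,:512]; p=proj('scene',[tw(57,-55,17)])[0]
m&=(abs(u-p[0])<30)&(abs(v-p[1])<20)
r=rect('scene',m,.016); d=r['c']-T; print(r,'tray',d@TX,d@TY)
y=(abs(h[...,0]-25)<6)&(h[...,1]>200)&(h[...,2]>120)&(abs(u-p[0]-20)<50)&(abs(v-p[1])<30); r=rect('scene',y,.025);d=r['c']-T; print('handle',r,d@TX,d@TY)
# follower: dark grip
for d in regions_of('scene','follower')[:1]:
  q=rect('scene',d['pixels'],.05); print(d['score'],q)
for s in (256,262,266,270): print(s,proj('scene',[tw(-147+s,53,62)]).round(1))
plan((445,-11,150,176.2),(445,-11,74,176.2))
"
```

```text
{'mean': array([517.6,  88.6]), 'c': array([516.4,  88.1]), 'size': (58.6, 49.0), 'yaw': 87.0, 'px': (np.float64(292.5), np.float64(230.1)), 'n': 201} tray 57.32420463242552 -50.88747943512049
handle {'mean': array([467.3, 107.2]), 'c': array([465.5, 107.1]), 'size': (67.7, 39.1), 'yaw': -9.2, 'px': (np.float64(312.9), np.float64(226.4)), 'n': 156} 109.37882483358713 -66.44789445891774
0.47 {'mean': array([453.4,  -6.1]), 'c': array([452.6, -13.7]), 'size': (130.0, 32.7), 'yaw': 63.3, 'px': (np.float64(296.5), np.float64(200.2)), 'n': 160}
256 [[294.2 195.6]]
262 [[296.1 195.3]]
266 [[297.4 195.1]]
270 [[298.6 195. ]]
t 44.0 tcp [463.1  96.  150.5] th 176.2 grip 0.852 0.0 F [-0.4 -0.2 -0.1] j6 -1.46
twist 0.0 trans [ 0.109 -1.079  0.005] rows>= 3
twist -0.0 trans [0.   0.   0.76] rows>= 2
```

>>> {"api": "apply_moves", "payload": {
  "targets": [
    {"translation": [0.028, -0.361, 0], "twist": 0, "hand": 0.85},
    {"translation": [0.028, -0.361, 0], "twist": 0, "hand": 0.85},
    {"translation": [0.028, -0.36, 0], "twist": 0, "hand": 0.85},
    {"translation": [0, 0, 0.35], "twist": 0, "hand": 0.85},
    {"translation": [0, 0, 0.3], "twist": 0, "hand": 0.85},
    {"translation": [0, 0, 0.11], "twist": 0, "hand": 0.85},
    {"translation": [0, 0, 0], "twist": 0, "hand": 0.85},
    {"translation": [0, 0, 0], "twist": 0, "hand": 0.85}
  ]
}}

```text
time: 44.75
tool_pos: [0.4472, -0.0113, 0.0736]
tool_rot: [-0.0, 0.033, 0.999, 0.0]
contact_force: [-0.9, 0.7, 0.6]
gripper_width: 0.848
grasp_force: 0.0
```

>>> {"api": "apply_moves", "payload": {
  "targets": [
    {"translation": [0, 0, 0], "twist": 0, "hand": 0.1},
    {"translation": [0, 0, 0], "twist": 0, "hand": 0.1},
    {"translation": [0, 0, 0], "twist": 0, "hand": 0.1},
    {"translation": [0, 0, 0], "twist": 0, "hand": 0.1},
    {"translation": [0, 0, 0], "twist": 0, "hand": 0.1},
    {"translation": [0, 0, 0], "twist": 0, "hand": 0.1},
    {"translation": [0, 0, 0], "twist": 0, "hand": 0.1}
  ]
}}

```text
time: 45.45
tool_pos: [0.4478, -0.012, 0.0745]
tool_rot: [0.001, 0.033, 0.999, -0.001]
contact_force: [-1.6, -3.2, 6.3]
gripper_width: 0.261
grasp_force: 60.2
```

```bash
python3 -c "
from h import *
plan((463,0,74,176.2))
f=grab_frame('scene'); h=cv2.cvtColor(f,cv2.COLOR_RGB2HSV).astype(int); np.save('sc.npy',f)
u0,v0,k=225,180,8
im=cv2.resize(f[v0:v0+75,u0:u0+100,::-1],(800,600),interpolation=cv2.INTER_CUBIC)
def dr(pts,col):
  p=((proj('scene',[tw(*a) for a in pts])+.5-[u0,v0])*k).astype(int); cv2.polylines(im,[p],False,col,1)
c,s=np.cos(.2),np.sin(.2); i=2
dr([(-147+39+40*i+c*lx+s*4,53+ly,28+12-s*lx+c*4) for lx,ly in ((-38,-29),(38,-29),(38,29),(-38,29),(-38,-29),(20,-29),(20,29))],(0,255,0))
x=-147+255.5 # face guess
dr([(x,29,28),(x,29,44),(x+20,29,44),(x+20,29,28),(x,29,28)],(255,255,0)); dr([(x,29,44),(x,77,44)],(255,255,0))
dr([(90-61,-88,24),(87,-88,24),(87,-77,24),(151,-77,24),(151,-33,24),(87,-33,24),(87,-22,24),(29,-22,24),(29,-88,24)],(255,0,255))
cv2.imwrite('pics/s11.png',im)
"
```

```text
t 45.5 tcp [447.8 -12.   74.5] th 176.2 grip 0.261 60.2 F [-1.6 -3.2  6.3] j6 -1.7
twist 0.002 trans [-0.143  0.13   0.005] rows>= 1
```

View pics/s11.png

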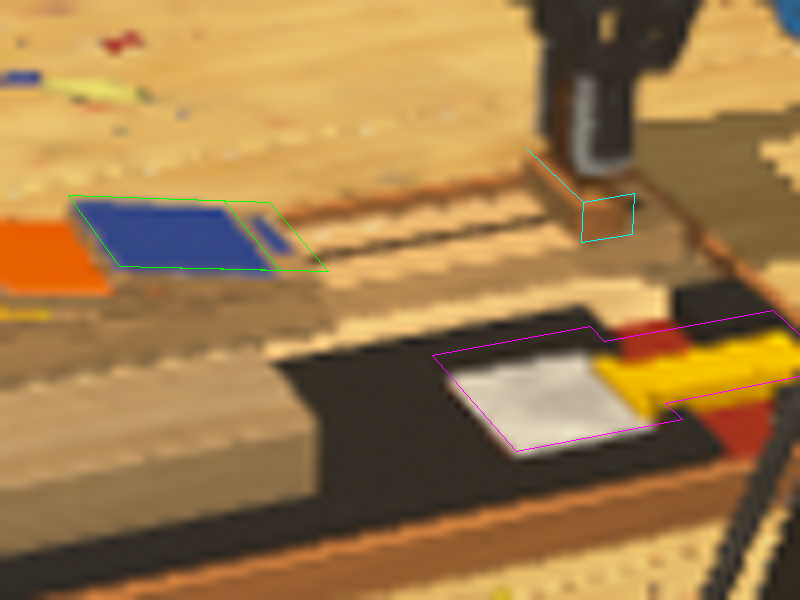

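>>> {"api": "apply_moves", "payload": {
  "targets": [
    {"translation": [-0.1, 0, 0], "twist": 0, "hand": 0.1},
    {"translation": [-0.25, 0, 0], "twist": 0, "hand": 0.1},
    {"translation": [-0.25, 0, 0], "twist": 0, "hand": 0.1},
    {"translation": [-0.15, 0, 0], "twist": 0, "hand": 0.1},
    {"translation": [-0.1, 0, 0], "twist": 0, "hand": 0.1},
    {"translation": [-0.05, 0, 0], "twist": 0, "hand": 0.1},
    {"translation": [0, 0, 0], "twist": 0, "hand": 0.1},
    {"translation": [0, 0, 0], "twist": 0, "hand": 0.1}
  ]
}}

```text
time: 46.3
tool_pos: [0.5382, -0.018, 0.0745]
tool_rot: [0.002, 0.033, 0.999, -0.0]
contact_force: [2.2, -3.1, 5.5]
gripper_width: 0.266
grasp_force: 61.4
```

>>> {"api": "apply_moves", "payload": {
  "targets": [
    {"translation": [-0.02, 0, 0], "twist": 0, "hand": 0.1},
    {"translation": [-0.02, 0, 0], "twist": 0, "hand": 0.1},
    {"translation": [-0.02, 0, 0], "twist": 0, "hand": 0.1},
    {"translation": [0, 0, 0], "twist": 0, "hand": 0.1},
    {"translation": [0, 0, 0], "twist": 0, "hand": 0.1}
  ]
}}

```text
time: 46.8
tool_pos: [0.5436, -0.0183, 0.0746]
tool_rot: [0.001, 0.033, 0.999, -0.0]
contact_force: [-0.0, -1.8, 6.1]
gripper_width: 0.269
grasp_force: 61.5
```

```bash
python3 -c "
from h import *
plan((463,0,74,176.2))
f=grab_frame('scene'); g=np.load('sc.npy')
def blue(f):
  b=f.astype(int); m=(b[...,2]>b[...,0]+30)&(b[...,2]>b[...,1]+20); m[:200]=0;m[216:]=0;m[:,:228]=0;m[:,265:]=0
  n,l,st,ce=cv2.connectedComponentsWithStats(m.astype(np.uint8)); k=1+np.argmax(st[1:,4]); v,u=np.nonzero(l==k); return u.mean(),v.mean(),len(u)
print(blue(g),blue(f))
# column profile along the near side of the bed at foot mid height, between tile and foot
for S in (152,156,158,160,162,164,168,172): 
  for hh in (36,):
    p=proj('scene',[tw(-147+S,29,hh)])[0]; print(S,p.round(1),cv2.getRectSubPix(f,(1,1),(float(p[0]),float(p[1])))[0,0])
"
```

```text
t 46.8 tcp [543.6 -18.3  74.6] th 176.2 grip 0.269 61.5 F [-0.  -1.8  6.1] j6 -1.67
twist 0.001 trans [0.816 0.129 0.006] rows>= 2
(np.float64(246.14093959731542), np.float64(209.3489932885906), 149) (np.float64(246.10666666666665), np.float64(209.37333333333333), 150)
152 [263.2 213.1] [174 129  76]
156 [264.6 212.9] [145  98  55]
158 [265.3 212.8] [149  94  49]
160 [265.9 212.6] [153  95  48]
162 [266.6 212.5] [148  92  47]
164 [267.3 212.4] [143  89  45]
168 [268.7 212.2] [138  86  44]
172 [270. 212.] [126  80  40]
```

>>> {"api": "apply_moves", "payload": {
  "targets": [
    {"translation": [-0.015, 0, 0], "twist": 0, "hand": 0.1},
    {"translation": [0, 0, 0], "twist": 0, "hand": 0.1},
    {"translation": [0, 0, 0], "twist": 0, "hand": 0.1}
  ]
}}

```text
time: 47.15
tool_pos: [0.5449, -0.0184, 0.0746]
tool_rot: [0.001, 0.033, 0.999, -0.0]
contact_force: [-1.4, -2.5, 6.9]
gripper_width: 0.272
grasp_force: 61.6
```

```bash
cat > bl.py <<'E'
from h import *
plan()
f=grab_frame('scene').astype(float); b=f
w=np.clip(b[...,2]-b[...,0]-10,0,60); w[:200]=0;w[216:]=0;w[:,:228]=0;w[:,265:]=0
v,u=np.mgrid[:384,:512]; print((w*u).sum()/w.sum(),(w*v).sum()/w.sum())
for s in np.arange(256.,276,1.5):
    p=(s,212.6-(s-265.9)*.15); print(round(s,1),cv2.getRectSubPix(f.astype(np.float32)[...,0],(1,1),p)[0,0].round(),end='; ')
print()
E
python3 bl.py; python3 -c "
import numpy as np
b=np.load('sc.npy').astype(float);w=np.clip(b[...,2]-b[...,0]-10,0,60); w[:200]=0;w[216:]=0;w[:,:228]=0;w[:,265:]=0
v,u=np.mgrid[:384,:512]; print((w*u).sum()/w.sum(),(w*v).sum()/w.sum())"
```

```text
t 47.1 tcp [544.9 -18.4  74.6] th 176.2 grip 0.272 61.6 F [-1.4 -2.5  6.9] j6 -1.67
246.49606119420025 209.30665601096015
256.0 112.0; 257.5 105.0; 259.0 148.0; 260.5 182.0; 262.0 180.0; 263.5 162.0; 265.0 143.0; 266.5 146.0; 268.0 139.0; 269.5 130.0; 271.0 117.0; 272.5 117.0; 274.0 117.0; 275.5 130.0; 
246.47139903514818 209.29692166322076
```

>>> {"api": "apply_moves", "payload": {
  "targets": [
    {"translation": [0, 0, 0], "twist": 0, "hand": 0.6},
    {"translation": [0, 0, 0], "twist": 0, "hand": 0.6},
    {"translation": [0, 0, 0], "twist": 0, "hand": 0.8},
    {"translation": [0, 0, 0], "twist": 0, "hand": 0.8},
    {"translation": [0, 0, -0.2], "twist": 0, "hand": 0.8},
    {"translation": [0, 0, -0.4], "twist": 0, "hand": 0.8},
    {"translation": [0, 0, -0.4], "twist": 0, "hand": 0.8},
    {"translation": [0, 0, -0.4], "twist": 0, "hand": 0.8}
  ]
}}

```text
time: 48.0
tool_pos: [0.5438, -0.0177, 0.2143]
tool_rot: [-0.0, 0.033, 0.999, 0.0]
contact_force: [-0.2, -0.6, -1.1]
gripper_width: 0.801
grasp_force: 0.0
```

>>> {"api": "apply_moves", "payload": {
  "targets": [
    {"translation": [0, 0.4, 0], "twist": 0, "hand": 0.8},
    {"translation": [0, -0.4, 0], "twist": 0, "hand": 0.8},
    {"translation": [0, -0.4, 0], "twist": 0, "hand": 0.8},
    {"translation": [0, -0.4, 0], "twist": 0, "hand": 0.8},
    {"translation": [0, -0.4, 0], "twist": 0, "hand": 0.8},
    {"translation": [0, -0.4, 0], "twist": 0, "hand": 0.8},
    {"translation": [0, -0.4, 0], "twist": 0, "hand": 0.8},
    {"translation": [0, -0.4, 0], "twist": 0, "hand": 0.8}
  ]
}}

```text
time: 48.8
tool_pos: [0.528, -0.2588, 0.213]
tool_rot: [-0.0, 0.033, 0.999, 0.0]
contact_force: [0.4, -0.1, 0.6]
gripper_width: 0.803
grasp_force: 0.0
```

```bash
python3 bl.py; python3 - <<'E'
from h import *
f=grab_frame('top'); h=cv2.cvtColor(f,cv2.COLOR_RGB2HSV).astype(int)
u=np.arange(512)[None]; v=np.arange(384)[:,None]; reg=(u>235)&(u<275)&(v>135)&(v<240)
def tr(r,k='mean'): d=r[k]-T; return (147+d@TX).round(1),(d@TY).round(1)
for n,lo,hi in (("yellow",22,34),("orange",3,13),("blue",105,130)):
    m=reg&(h[...,0]>=lo)&(h[...,0]<=hi)&(h[...,1]>(100 if n=="blue" else 185))
    r=rect('top',m,.044); print(n,tr(r),tr(r,'c'),r['size'],r['yaw'],r['n'])
for q,z in (('sand_block_mid',.046),('scraper_mid',.02),('follower',.06)):
    for d in regions_of('top',q)[:1]: r=rect('top',d['pixels'],z); print(q,tr(r,'c'),r['size'],r['yaw'])
# profile along the bed line to see tile end and foot
for s in range(140,190,4):
    p=proj('top',[tw(-147+s,53+15,40)])[0]; print(s,cv2.getRectSubPix(f,(1,1),tuple(map(float,p)))[0,0],end=' ')
E
```

```text
t 48.8 tcp [ 528.  -258.8  213. ] th 176.2 grip 0.803 0.0 F [ 0.4 -0.1  0.6] j6 -2.09
246.47192436296552 209.2935547100196
256.0 108.0; 257.5 103.0; 259.0 144.0; 260.5 177.0; 262.0 176.0; 263.5 157.0; 265.0 138.0; 266.5 142.0; 268.0 136.0; 269.5 128.0; 271.0 163.0; 272.5 198.0; 274.0 202.0; 275.5 225.0; Traceback (most recent call last):
  File "<stdin>", line 7, in <module>
  File "h.py", line 10, in rect
    n,l,st,_=cv2.connectedComponentsWithStats(mask.astype(np.uint8)); k=1+np.argmax(st[1:,4]); m=l==k
                                                                          ~~~~~~~~~^^^^^^^^^^
    return _wrapfunc(a, 'argmax', axis=axis, out=out, **kwds)
    return bound(*args, **kwds)
ValueError: attempt to get argmax of an empty sequence
```

```bash
python3 - <<'E'
from h import *
f=grab_frame('top'); h=cv2.cvtColor(f,cv2.COLOR_RGB2HSV).astype(int)
for s in range(10,190,6):
    p=proj('top',[tw(-147+s,53+12,43)])[0]; q=(int(round(p[0])),int(round(p[1]))); print(s,q,h[q[1],q[0]],f[q[1],q[0]])
def tr(r,k='mean'): d=r[k]-T; return (147+d@TX).round(1),(d@TY).round(1)
for q,z in (('sand_block_mid',.046),('scraper_mid',.02),('follower',.06),('tile_blue_mid',.044),('tile_yellow_mid',.044),('tile_orange_mid',.044)):
    for d in regions_of('top',q)[:1]: r=rect('top',d['pixels'],z); print(q,tr(r,'c'),r['size'],r['yaw'])
E
```

```text
10 (256, 147) [ 24 166 184] [184 160  64]
16 (256, 148) [ 24 172 181] [181 155  59]
22 (256, 150) [ 24 167 183] [183 159  63]
28 (256, 152) [ 24 167 183] [183 158  63]
34 (255, 154) [ 24 167 183] [183 157  63]
40 (255, 155) [ 24 164 185] [185 160  66]
46 (255, 157) [ 13 172 175] [175 107  57]
52 (255, 159) [ 10 179 182] [182  95  54]
58 (255, 161) [ 10 179 181] [181  95  54]
64 (255, 163) [ 10 180 183] [183  95  54]
70 (254, 164) [  9 180 183] [183  94  54]
76 (254, 166) [ 10 183 181] [181  93  51]
82 (254, 168) [172  79 107] [107  74  83]
88 (254, 170) [113 122 111] [ 58  71 111]
94 (254, 172) [114 114 112] [ 62  72 112]
100 (254, 173) [114 117 111] [ 60  70 111]
106 (253, 175) [112 121 110] [ 58  72 110]
112 (253, 177) [114 118 108] [ 58  68 108]
118 (253, 179) [115 117 109] [ 59  67 109]
124 (253, 181) [113 122 111] [ 58  70 111]
130 (253, 182) [113 118 110] [ 59  71 110]
136 (253, 184) [114 124 111] [ 57  68 111]
142 (252, 186) [ 14  81 126] [126 104  86]
148 (252, 188) [115 123 108] [ 56  65 108]
154 (252, 190) [ 14  86 118] [118  96  78]
160 (252, 191) [ 13 128 129] [129  93  64]
166 (252, 193) [ 14 141 125] [125  88  56]
172 (251, 195) [ 13 134  74] [74 52 35]
178 (251, 197) [ 15 114  98] [98 76 54]
184 (251, 199) [ 16 115 118] [118  93  65]
sand_block_mid (np.float64(62.6), np.float64(-55.5)) (112.7, 58.1) -3.8
scraper_mid (np.float64(239.5), np.float64(-57.2)) (114.8, 60.0) -3.0
tile_blue_mid (np.float64(120.9), np.float64(51.2)) (76.0, 59.1) -3.8
tile_yellow_mid (np.float64(21.7), np.float64(47.8)) (56.2, 43.7) -88.6
tile_orange_mid (np.float64(61.8), np.float64(51.5)) (62.5, 43.4) -88.6
```

```bash
python3 -c "
from plant import *
print(job_done())"
```

```text
the job is handed in; nothing more can be done
None
```

The job is handed in. My last camera checks showed the sanding block and scraper home in their recesses, and yellow, orange and blue shingled about 40 mm apart (white and black were absent). They also showed the follower at, or within a few millimetres of, the blue tile. `job_done()` returned no verdict.

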